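# Set the plate reader's attenuator to its third click and start the reading

### The job

Start a reading on the white plate reader by pushing and pressing only, without gripping the lever or picking anything up: first push the plate carrier in the reader's front fully home, so that no room light gets in. Then push the orange attenuator lever out of its parked end from click to click, count the clicks and stop in the third, never running past it: the fourth is the open port and would flood the detector. Last, press the green read button all the way down and let it go, leaving the other things on the bench where they stand.

Things in the scene. Friction and masses are not known exactly. Their poses are not given: they have to be found in the camera images.
- reader: white benchtop plate reader, a flat box 180 deep (x) x 260 wide (y) x 84 high, fixed to the bench, standing level but turned somewhat about the vertical. Origin: centre of its underside. +x points to its back, -x out of its front, +y to its left as the robot sees it, +z up. Its flat top (the deck) is 84 above the bench.
- carrier (a joint): the plate carrier, a low drawer in the reader's front with a white microplate in it: 0 = fully home, 0.050 = fully out (m). It slides along the reader's x axis (home is +x), rubs with about 2.5 N and stops firmly at 0.
- carrier_face (a point): centre of the outer (-x) face of the carrier's white front panel, moves with it; the face is 148 wide (y), 34 high (20 to 54 above the bench), 8 thick; its middle is 37 above the bench and 30 to the reader's +y of the reader's middle. At home the face stands 8.5 in front of the reader's case.
- attenuator (a joint): travel of the attenuator lever along its slot (m): 0 = parked end (bar mark, at the slot's +y end, where it starts), clicks at 0.018 (one dot), 0.036 (two dots), 0.054 (three dots: the third click) and 0.072 (ring: open port, end stop). It grows toward the reader's -y. To leave a click takes about 6 N (less than 8 N); half-way to the next one it snaps forward by itself into that click, away from the pushing finger, and rests there.
- paddle_centre (a point): centre of the lever's orange upright paddle, 30 (reader x) x 10 (reader y, the direction of travel) x 26 high; it stands from 4 to 30 above the deck, this point 17 above the deck. Parked, it stands 22 (+x) and 66 (+y) from the reader's middle. Only the flat metal track plate (2 thick) lies round it on the deck.
- paddle_left: the +y half of the paddle, 5 thick, whose outer face is pushed to move the lever to higher clicks; origin at the deck surface below the paddle's middle
- paddle_right: the -y half of the paddle, 5 thick; origin as for the other half
- read_button (a joint): travel of the green read button: 0 = up, 0.005 = fully down (m); it is sprung and takes about 4 N to go fully down
- read_button_top (a point): centre of the top of the round green button (26 across), on the deck's front right, 48 (-x) and 85 (-y) from the reader's middle, 21 above the deck, in a low round grey housing; pressed straight down
- timer: loose white bench timer, 64 x 66 x 19, right of the reader; origin: centre of its underside; not to be disturbed
- tape_roll: loose blue tape roll lying flat, 52 across, 19 high, left of the reader; origin: centre of its underside; not to be disturbed
- bottle_buffer: loose white bottle with a blue cap, 68 across, 150 high, right of the reader; origin: centre of its underside; not to be disturbed

How it is judged:
By the outcome, as a careful person would: the job done as asked, in the order asked, and still so for the second after the job is handed in, with the robot touching nothing.
It also fails if it takes over 64 s, if anything falls off the work surface, if the arm or the gripper's body presses on something with over 40 N, if the wrist force passes 120 N, or if a joint passes its speed limit or range.

### The arm

A 6-joint arm with a two-finger parallel gripper is mounted at the origin on a cart in front of the work surface, level with it; the furniture and walls round the work are solid. World frame = base frame: x ahead of the robot, y to its left, z up, the work surface at z = 0. Lengths are in mm, angles in rad, forces in N, time in s.
With the tool pointing down it reaches from about 275 to 750 mm from the base axis. Payload 10.2 kg.
Tool frame: the origin (TCP) lies midway between the tips of the shut fingers; the grasp point (between the pads) lies 19 mm behind it; z points along the fingers, y is the direction in which the jaws open and shut (so a half turn about z gives the same grasp; the last joint's range is limited). The gripper opens to 85 mm and grips with 20 to 120 N. Pads are 22 mm wide; open, the fingers measure 114 mm over their backs; the gripper's body (76 mm by 85 mm) begins 54 mm behind the grasp point. The pads swing forward as they close: fully open they stand 13 mm farther back than shut.
Start: joints at [1.026, 0.313, 1.498, -0, 1.331, -0.223], TCP at [166.057, 498.052, 195.294] pointing down, gripper open.
Joint ranges: [-2.94, 2.94], [-0.97, 2.17], [0.19, 2.56], [-1.23, 4.37], [0.02, 3.11], [-2.88, 2.88]. Speed limits (rad/s): [2.39, 2.39, 3.01, 3.14, 3.14, 3.14].

### API

Orientations are given as a unit quaternion [w, x, y, z].
In Python, from rig import ctrl gives the robot as it stands.
- The arm moves only by the tool carry_out, never from a script. Its argument "plan" is a list of rows, each a list of 3 entries, a list of its own where there are three numbers: the finger opening in mm, from 0 to 85.4, then the shift along the tool's x, y, z in mm, then the turn, a rotation vector about the tool's x, y, z in units of 6 degrees (1.0 is 6 degrees). In form: [[grip, [x, y, z], [ax, ay, az]], ...]. A call has 1 to 20 rows; each row shifts and turns the commanded pose from where the row before left it, along the tool's axes as they then stand; what a row does not reach is not made up. A row lasts 1/12 s, in which the tool goes at most 41.7 mm and 7.16 degrees, less where a joint would pass 70% of its speed; a pose out of reach is approached as far as the arm can. A call with a gripper value outside its range is refused whole. The fingers move at their own pace and stop on an object; "grip_force" is the grip in N (left out, the last holds). Time passes only in rows, so rows that do not move let the fingers close. It gives the time, the measured TCP pose, the force and the opening at its end, in the units of the state.
- ctrl.sense(): the state, without advancing time (a new reading comes with each control period).
- ctrl.capture(name): name is "scene" or "top" or "wrist"; returns a dict with "color" (480x640x3 uint8, blue, green, red), "range_z" (480x640 float32, mm along the optical axis (not along the pixel's ray), 0 where there is no reading), "fx", "fy", "cx", "cy" (pixels), "cam_to_world" (4x4, takes a point from camera to world coordinates); the wrist camera has in their place "tool_from_camera" (4x4, takes a point from camera to tool coordinates, whose origin is the TCP and whose axes are the flange's). Camera axes: x right, y up, looking along -z (the intrinsics and any distortion apply to the point x, -y, -z); pixel columns grow to the right and rows downward; lengths in mm; the calibration is good to about 2 mm. A picture is of the moment at which its call begins: read the wrist's pose just before it.
- ctrl.finish_job(): hands the job in, once; it reports no verdict.
The state is a dict: "time_s": time; "joints": joint angles; "dq": joint speeds; "tau": joint torques, N m; "eef_pos": TCP position; "ee_rot": TCP orientation; "force": force on the tool from outside, world axes, zero at the start; "wrist_torque": the same for the moment, N m; "grip_width": opening from 0.0 (shut) to 1.0 (fully open).
Only numpy, scipy, OpenCV 4.12 (cv2) and the standard library are available. Lean on these libraries where they do the work, as an engineer would, in place of code of your own. Each camera call takes 0.05 s, during which the arm holds its last target.

## Working session

There is one attempt and no reset: what is moved stays moved. The work goes in short steps, Python scripts to look and compute and a tool call to move; the robot and the scene stay as the last step left them, time stands still between calls to the robot, and variables do not carry over. Pictures are saved under pics/ and viewed, and the job is handed in when it is done.

Besides the shell and the picture viewer there is one more tool, called after ">>>" as a command line: name --argument value ..., lists and objects as JSON in quotes. carry_out: Moves the arm, as the interface text tells. Its arguments: {"type":"object","properties":{"plan":{"type":"array"},"grip_force":{"type":"number"}},"required":["plan"]}

```bash
mkdir -p pics; ls; python3 - <<'E'
from rig import ctrl
import cv2,numpy as np
s=ctrl.sense()
for k,v in s.items(): print(k,np.round(v,4))
for n in ["scene","top"]:
    c=ctrl.capture(n); cv2.imwrite(f"pics/{n}0.png",c["color"]); np.savez(f"{n}0.npz",**c)
    print(n,c["fx"],c["fy"],c["cx"],c["cy"],[k for k in c]); print(np.round(c["cam_to_world"],3))
E
```

```text
pics
time_s 0.0
joints [ 1.0256  0.3134  1.4985 -0.      1.331  -0.2234]
dq [ 0.0003 -0.0013 -0.0003  0.001   0.0009  0.0006]
tau [-4.00000e-04 -4.12266e+01 -2.59748e+01 -2.00000e-04  4.10000e-03
  0.00000e+00]
eef_pos [165.9126 497.7605 194.7292]
ee_rot [-2.000e-04  1.602e-01  9.871e-01 -6.000e-04]
force [-0.1147  0.156   0.4613]
wrist_torque [-0.0569 -0.0305  0.0139]
grip_width 1.0029
scene 496.91447635022024 496.91447635022024 309.8330282158485 233.47307266475428 ['color', 'range_z', 'fx', 'fy', 'cx', 'cy', 'cam_to_world']
[[-9.410000e-01 -2.930000e-01  1.720000e-01  7.342750e+02]
 [ 3.390000e-01 -8.060000e-01  4.850000e-01  4.850450e+02]
 [-4.000000e-03  5.150000e-01  8.570000e-01  1.108247e+03]
 [ 0.000000e+00  0.000000e+00  0.000000e+00  1.000000e+00]]
top 483.9672521488259 483.9672521488259 318.75050873422754 237.92982538063063 ['color', 'range_z', 'fx', 'fy', 'cx', 'cy', 'cam_to_world']
[[-2.400000e-02  9.910000e-01 -1.330000e-01  3.709530e+02]
 [-1.000000e+00 -2.500000e-02 -1.000000e-03 -6.228400e+01]
 [-4.000000e-03  1.330000e-01  9.910000e-01  1.320158e+03]
 [ 0.000000e+00  0.000000e+00  0.000000e+00  1.000000e+00]]
```

View pics/top0.png

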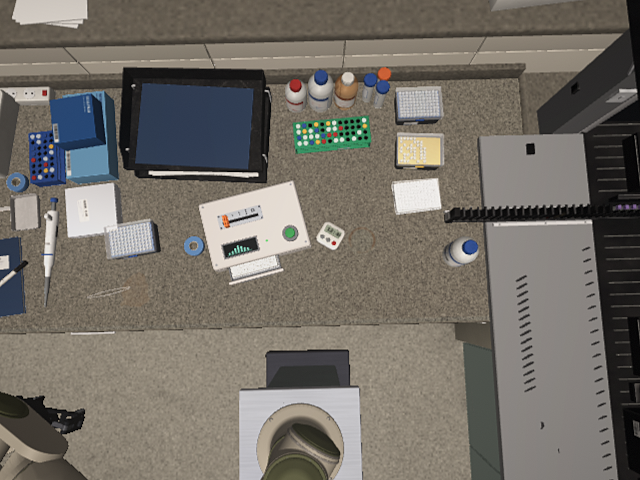

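View pics/scene0.png

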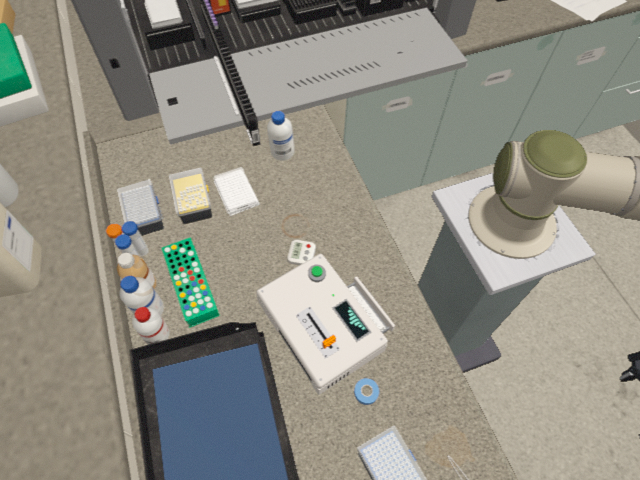

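The top view shows the reader centred near (253,226), the green button at (290,233), the orange lever at (226,220) and the carrier at (256,270). The timer is at (331,235) and the tape roll at (194,245). In the scene view the button is at (317,272) and the lever at (329,342). Next I measure positions.

```bash
cat > h.py <<'E'
import numpy as np,cv2
def load(n):
    d=np.load(n,allow_pickle=True); return {k:d[k] for k in d.files}
def ray(c,uv):
    T=c["cam_to_world"]; u,v=uv
    d=np.array([(u-c["cx"])/c["fx"],-(v-c["cy"])/c["fy"],-1.0])
    return T[:3,3],T[:3,:3]@d
def onz(c,uv,z):
    o,d=ray(c,uv); return o+d*(z-o[2])/d[2]
def tri(c1,p1,c2,p2):
    o1,d1=ray(c1,p1);o2,d2=ray(c2,p2)
    st=np.linalg.lstsq(np.stack([d1,-d2],1),o2-o1,rcond=None)[0]
    a=o1+d1*st[0];b=o2+d2*st[1]; return (a+b)/2,np.linalg.norm(a-b)
def proj(c,p):
    T=c["cam_to_world"]; q=T[:3,:3].T@(np.asarray(p,float)-T[:3,3])
    return np.array([c["cx"]+c["fx"]*q[0]/-q[2], c["cy"]-c["fy"]*q[1]/-q[2]])
def cent(c,lo,hi,roi):
    h=cv2.cvtColor(c["color"],cv2.COLOR_BGR2HSV); m=cv2.inRange(h,lo,hi)
    M=np.zeros_like(m);x0,y0,x1,y1=roi;M[y0:y1,x0:x1]=m[y0:y1,x0:x1]
    n,l,s,ce=cv2.connectedComponentsWithStats(M)
    i=1+np.argmax(s[1:,4]); return ce[i],s[i],l==i
E
python3 - <<'E'
from h import *
t=load("top0.npz");s=load("scene0.npz")
g=[((55,100,50),(85,255,255)),((5,150,120),(18,255,255))]
for nm,(lo,hi),rt,rs in [("button",g[0],(270,215,310,250),(300,255,335,290)),("paddle",g[1],(205,195,260,240),(300,320,350,360))]:
    a,sa,_=cent(t,lo,hi,rt);b,sb,_=cent(s,lo,hi,rs)
    print(nm,a,sa,b,sb,"tri",tri(t,a,s,b),"top@z",onz(t,a,105),onz(s,b,105))
# reader deck
for n,c,roi in [("top",t,(190,170,320,290)),("scene",s,(240,240,410,400))]:
    x0,y0,x1,y1=roi
    cv2.imwrite(f"pics/{n}_crop.png",cv2.resize(c["color"][y0:y1,x0:x1],None,fx=5,fy=5,interpolation=cv2.INTER_CUBIC)[:600,:800])
    # range map to world: points with z within 84+-8
    v,u=np.mgrid[y0:y1,x0:x1]; r=c["range_z"][y0:y1,x0:x1]
    P=np.stack([(u-c["cx"])/c["fx"]*r,-(v-c["cy"])/c["fy"]*r,-r],-1)@c["cam_to_world"][:3,:3].T+c["cam_to_world"][:3,3]
    m=(abs(P[...,2]-84)<8)&(r>0)
    m8=m.astype(np.uint8); k,l,st,ce=cv2.connectedComponentsWithStats(m8); i=1+np.argmax(st[1:,4])
    Q=P[l==i]; print(n,"deck z median",np.median(Q[:,2]),len(Q))
    rc=cv2.minAreaRect(Q[:,:2].astype(np.float32)); print("depth rect",rc)
E
```

```text
button [289.67123288 232.32876712] [285 228  10  10  73] [316.66304348 270.86956522] [312 266  11  11  92] tri (array([551.19470131,  12.30041224,  99.87613228]), np.float64(0.046265645001120306)) top@z [550.41807983  11.9992099  105.        ] [552.144069    14.68949014 105.        ]
paddle [225.375      221.10714286] [222 216   7  12  56] [328.55813953 341.10465116] [323 335  13  13  86] tri (array([584.42800464, 175.66285081, 101.68521257]), np.float64(1.0439105217034437)) top@z [583.40592792 175.29244419 105.        ] [585.35559234 176.39411371 105.        ]
top deck z median 85.08275147577422 6472
depth rect ((578.8433837890625, 106.92770385742188), (180.73690795898438, 260.12884521484375), 13.420906066894531)
scene deck z median 84.19771990329764 8725
depth rect ((579.582763671875, 106.70408630371094), (180.13870239257812, 260.27655029296875), 13.392752647399902)
```

```bash
python3 - <<'E'
from h import *
t=load("top0.npz");s=load("scene0.npz")
# white mask contour polygon
for n,c,roi in [("top",t,(190,170,320,290)),("scene",s,(240,240,410,400))]:
    x0,y0,x1,y1=roi
    h=cv2.cvtColor(c["color"],cv2.COLOR_BGR2HSV); m=((h[...,2]>185)&(h[...,1]<50)).astype(np.uint8)
    M=np.zeros_like(m);M[y0:y1,x0:x1]=m[y0:y1,x0:x1]
    cs,_=cv2.findContours(M,cv2.RETR_EXTERNAL,cv2.CHAIN_APPROX_NONE); 
    cs=sorted(cs,key=cv2.contourArea)[::-1][:3]
    for q in cs:
        print(n,cv2.contourArea(q)); 
        W=np.array([onz(c,p[0],84)[:2] for p in q],np.float32); print(cv2.minAreaRect(W))
    cv2.imwrite(f"pics/{n}_m.png",M[y0:y1,x0:x1]*255)
E
```

```text
top 7010.5
((559.8167724609375, 102.69515991210938), (208.81198120117188, 255.5323944091797), 13.668848037719727)
top 126.5
((714.9137573242188, 184.46841430664062), (176.50108337402344, 10.333608627319336), 85.44432830810547)
top 81.0
((442.2708435058594, 102.30360412597656), (6.267877101898193, 139.91232299804688), 13.548040390014648)
scene 9643.0
((577.9323120117188, 77.70130920410156), (190.4099578857422, 324.9737548828125), 13.357324600219727)
scene 140.5
((454.0301818847656, 117.488037109375), (8.001765251159668, 142.2562255859375), 12.914571762084961)
scene 4.0
((551.3562622070312, 299.49658203125), (5.01973819732666, 20.11380386352539), 63.87577438354492)
```

View pics/top_crop.png

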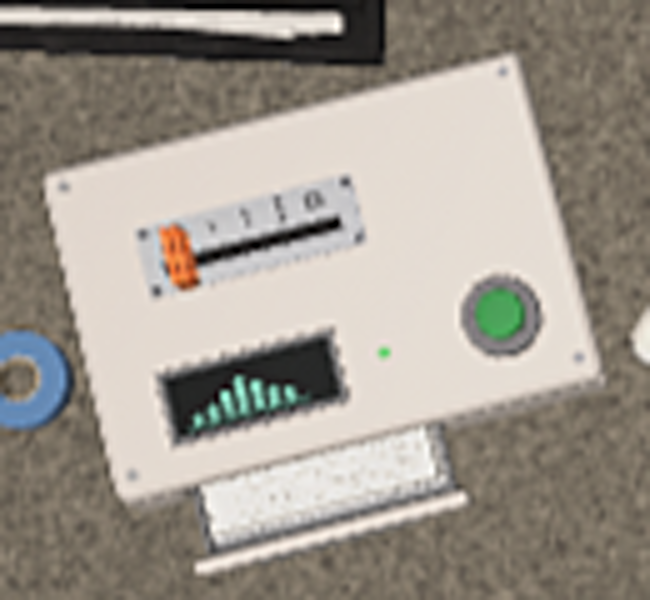

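View pics/scene_crop.png

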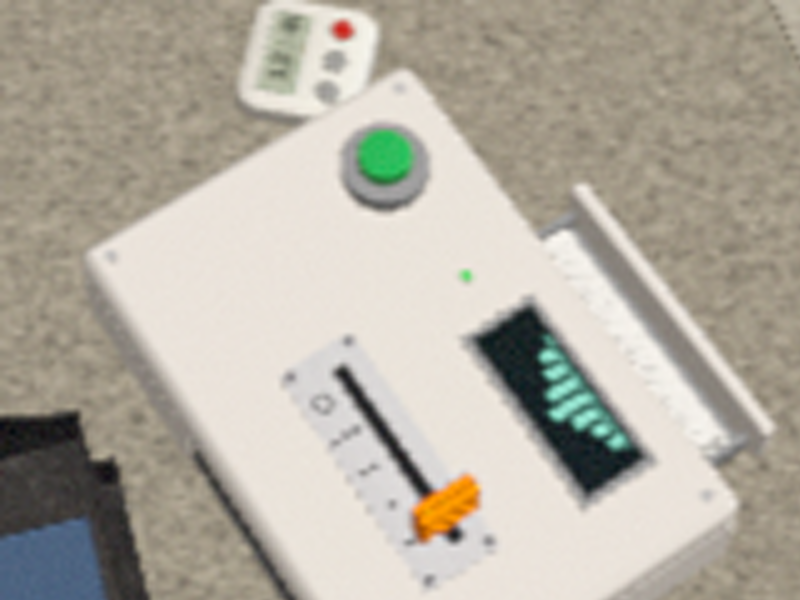

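```bash
cat >> h.py <<'E'
C=np.array([579.2,106.8]);th=np.radians(13.4)
RX=np.array([np.cos(th),np.sin(th)]);RY=np.array([-np.sin(th),np.cos(th)])
def rf(p): d=np.asarray(p)[:2]-C; return np.array([d@RX,d@RY])
def panel(c,roi):
    x0,y0,x1,y1=roi
    h=cv2.cvtColor(c["color"],cv2.COLOR_BGR2HSV); m=((h[...,2]>185)&(h[...,1]<50)).astype(np.uint8)
    M=np.zeros_like(m);M[y0:y1,x0:x1]=m[y0:y1,x0:x1]
    cs,_=cv2.findContours(M,cv2.RETR_EXTERNAL,cv2.CHAIN_APPROX_NONE)
    for q in sorted(cs,key=cv2.contourArea)[::-1][:3]:
        W=np.array([rf(onz(c,p[0],54)) for p in q]); print(cv2.contourArea(q),"x",W[:,0].min(),W[:,0].max(),"y",W[:,1].min(),W[:,1].max())
def tcp(s):
    p=np.array(s["eef_pos"]);
    from scipy.spatial.transform import Rotation as R
    w,x,y,z=s["ee_rot"]; m=R.from_quat([x,y,z,w]).as_matrix()
    print("t",round(s["time_s"],2),"world",p.round(1),"reader",rf(p).round(1),"z",p[2].round(1),"toolx in reader deg",np.degrees(np.arctan2(m[:2,0]@RX,m[:2,0]@RY)).round(2),"zaxis",m[:,2].round(3),"F reader",np.round([np.array(s["force"])[:2]@RX,np.array(s["force"])[:2]@RY,s["force"][2]],1),"grip",round(s["grip_width"],3))
E
python3 - <<'E'
from h import *
panel(load("top0.npz"),(190,170,320,290));panel(load("scene0.npz"),(240,240,410,400))
print(rf([551.2,12.3]),rf([584.4,175.7]))
from rig import ctrl
tcp(ctrl.sense())
E
```

```text
7010.5 x -121.51033773500177 92.51910774484944 y -127.83216255710792 134.31824725585145
126.5 x 131.45269761456527 185.79625767504402 y -39.24958160532156 135.11239863081462
81.0 x -134.96084352650007 -128.34193092618142 y -40.80838761487271 102.4932427383865
9643.0 x -113.1434975504977 82.87713221222906 y -205.77273323146147 128.74303857379957
140.5 x -134.46357637620957 -125.96187951259267 y -42.3599443201334 104.05151304689389
4.0 x 1.4713791464917159 17.58412468233918 y 181.45159764673784 194.93884216043242
[-49.13790147 -85.43837919] [21.02586512 65.81916891]
t 0.1 world [165.9 497.8 194.8] reader [-311.4  476.1] z 194.8 toolx in reader deg -58.16 zaxis [-0.001 -0.001 -1.   ] F reader [-0.2 -0.7 -0.5] grip 0.999
```

>>> carry_out --plan '[[0,[0,0,0],[0,0,0.97]],[0,[0,0,0],[0,0,0.97]],[0,[0,0,0],[0,0,0.97]],[0,[0,0,0],[0,0,0.97]],[0,[0,0,0],[0,0,0.97]],[0,[0,0,0],[0,0,0.97]],[0,[0,0,0],[0,0,0.97]],[0,[0,0,0],[0,0,0.97]],[0,[0,0,0],[0,0,0.97]],[0,[0,0,0],[0,0,0.97]],[0,[0,0,0],[0,0,0]]]' --grip_force 40

```text
time_s: 1.02
eef_pos: [166.0, 497.9, 195.0]
ee_rot: [0.0, 0.621, 0.783, -0.0]
force: [0.3, 0.3, 0.1]
grip_width: 0.002
```

```bash
python3 - <<'E'
from h import *
from rig import ctrl
tcp(ctrl.sense())
E
```

```text
t 1.02 world [166.  497.9 195. ] reader [-311.3  476.2] z 195.0 toolx in reader deg 0.24 zaxis [-0.    -0.001 -1.   ] F reader [0.3 0.2 0.1] grip 0.002
```

>>> carry_out --plan '[[0,[-15,5,0],[0,0,0]],[0,[-31,10,0],[0,0,0]],[0,[-32,10,0],[0,0,0]],[0,[-32,10,0],[0,0,0]],[0,[-32,10,0],[0,0,0]],[0,[-32,10,0],[0,0,0]],[0,[-32,10,0],[0,0,0]],[0,[-32,10,0],[0,0,0]],[0,[-32,10,0],[0,0,0]],[0,[-32,10,0],[0,0,0]],[0,[-32,10,0],[0,0,0]],[0,[-32,10,0],[0,0,0]],[0,[-32,10,0],[0,0,0]],[0,[-32,5,0],[0,0,0]],[0,[-32,0,0],[0,0,0]],[0,[-15,0,0],[0,0,0]],[0,[0,0,0],[0,0,0]],[0,[0,0,0],[0,0,0]]]'

```text
time_s: 2.52
eef_pos: [402.7, 63.8, 195.1]
ee_rot: [-0.0, 0.62, 0.785, -0.0]
force: [-0.2, 0.5, 0.7]
grip_width: 0.001
```

```bash
python3 - <<'E'
from h import *
from rig import ctrl
tcp(ctrl.sense())
E
```

```text
t 2.52 world [402.7  63.8 195.1] reader [-181.7   -0.9] z 195.1 toolx in reader deg 0.01 zaxis [-0.  0. -1.] F reader [-0.1  0.5  0.7] grip 0.001
```

>>> carry_out --plan '[[0,[16,0,15],[0,0,0]],[0,[15,0,25],[0,0,0]],[0,[0,0,30],[0,0,0]],[0,[0,0,30],[0,0,0]],[0,[0,0,30],[0,0,0]],[0,[0,0,20],[0,0,0]],[0,[0,0,10],[0,0,0]],[0,[0,0,0],[0,0,0]],[0,[0,0,0],[0,0,0]]]'

```text
time_s: 3.27
eef_pos: [395.3, 95.0, 35.4]
ee_rot: [-0.0, 0.619, 0.785, -0.0]
force: [0.7, 0.3, -0.2]
grip_width: -0.002
```

```bash
python3 - <<'E'
from h import *
from rig import ctrl
tcp(ctrl.sense())
E
```

```text
t 3.27 world [395.3  95.   35.4] reader [-181.6   31.2] z 35.4 toolx in reader deg -0.1 zaxis [-0.001  0.    -1.   ] F reader [ 0.7  0.1 -0.2] grip -0.002
```

>>> carry_out --plan '[[0,[0,8,0],[0,0,0]],[0,[0,10,0],[0,0,0]],[0,[0,6,0],[0,0,0]],[0,[0,4,0],[0,0,0]],[0,[0,4,0],[0,0,0]],[0,[0,4,0],[0,0,0]],[0,[0,4,0],[0,0,0]],[0,[0,4,0],[0,0,0]],[0,[0,4,0],[0,0,0]],[0,[0,4,0],[0,0,0]],[0,[0,4,0],[0,0,0]],[0,[0,2,0],[0,0,0]],[0,[0,0,0],[0,0,0]]]'

```text
time_s: 4.35
eef_pos: [452.4, 107.6, 35.3]
ee_rot: [0.0, 0.62, 0.785, 0.0]
force: [-0.0, -0.5, 0.4]
grip_width: 0.001
```

```bash
python3 - <<'E'
from h import *
from rig import ctrl
tcp(ctrl.sense())
c=ctrl.capture("scene");cv2.imwrite("pics/s1.png",cv2.resize(c["color"][240:400,240:410],None,fx=4,fy=4,interpolation=cv2.INTER_CUBIC))
panel(c,(240,240,410,400))
E
```

```text
t 4.35 world [452.4 107.6  35.3] reader [-123.1   30.2] z 35.3 toolx in reader deg 0.04 zaxis [ 0.  0. -1.] F reader [-0.1 -0.5  0.4] grip 0.001
9538.5 x -113.40475163743665 87.60993502966274 y -205.77273323146147 128.74303857379957
189.5 x -298.2881531322776 -235.97950718635067 y -85.36559654722718 -45.034360127357445
62.5 x -134.057559609873 -126.38597681061052 y 36.835173576923786 104.05151304689389
```

View pics/s1.png

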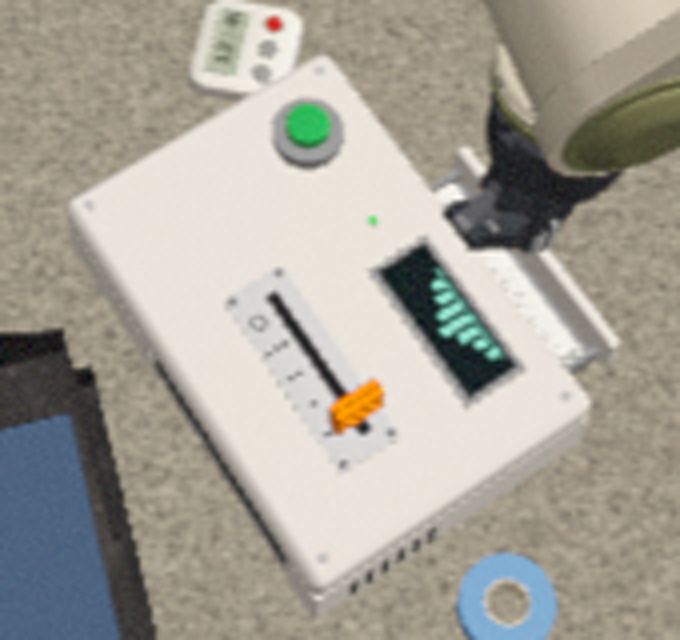

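```bash
python3 - <<'E'
from h import *
from rig import ctrl
s=ctrl.sense();tcp(s)
for n in ["scene","top"]:
    c=ctrl.capture(n);np.savez(f"{n}1.npz",**c)
    p=np.array(s["eef_pos"]);q=proj(c,p);im=c["color"].copy()
    sc=6;x0,y0=int(q[0])-60,int(q[1])-48
    im=cv2.resize(im[y0:y0+96,x0:x0+120],None,fx=sc,fy=sc,interpolation=cv2.INTER_CUBIC)
    def mk(P,col):
        a=(proj(c,P)-[x0,y0]+.5)*sc; cv2.circle(im,(int(a[0]),int(a[1])),5,col,-1)
    mk(p,(0,0,255)); mk(p+[0,0,73],(255,0,255))
    for x in(-135,-127):
        for y in(-44,104):
            mk(np.r_[C+x*RX+y*RY,54],(255,0,0))
    cv2.imwrite(f"pics/{n}_z.png",im)
    v,u=np.mgrid[0:480,0:640]; r=c["range_z"]
    P=np.stack([(u-c["cx"])/c["fx"]*r,-(v-c["cy"])/c["fy"]*r,-r],-1)@c["cam_to_world"][:3,:3].T+c["cam_to_world"][:3,3]
    X=(P[...,:2]-C)@RX;Y=(P[...,:2]-C)@RY;Z=P[...,2]
    for ylo in range(-45,105,15):
        m=(Y>ylo)&(Y<ylo+15)&(X<-90)&(X>-150)&(Z<64)&(Z>47)
        print(n,ylo,m.sum(),np.round(np.percentile(X[m],[2,10,50]),1) if m.sum() else "", )
E
```

```text
t 4.4 world [452.1 107.6  35.2] reader [-123.4   30.2] z 35.2 toolx in reader deg 0.04 zaxis [-0.  0. -1.] F reader [ 0.2 -0.3  0.1] grip -0.002
scene -45 17 [-132.4 -132.  -127.5]
scene -30 17 [-129.6 -128.9 -126. ]
scene -15 0 
scene 0 0 
scene 15 7 [-109.6 -108.3 -105.4]
scene 30 23 [-133.6 -131.9 -127. ]
scene 45 33 [-133.  -131.1 -126.7]
scene 60 40 [-132.2 -131.  -125.3]
scene 75 37 [-131.6 -130.4 -125.8]
scene 90 24 [-131.7 -130.5 -127.3]
top -45 17 [-133.1 -132.1 -129. ]
top -30 35 [-132.9 -132.3 -114.6]
top -15 7 [-133.7 -133.5 -131.3]
top 0 0 
top 15 0 
top 30 0 
top 45 0 
top 60 0 
top 75 0 
top 90 0
```

View pics/scene_z.png

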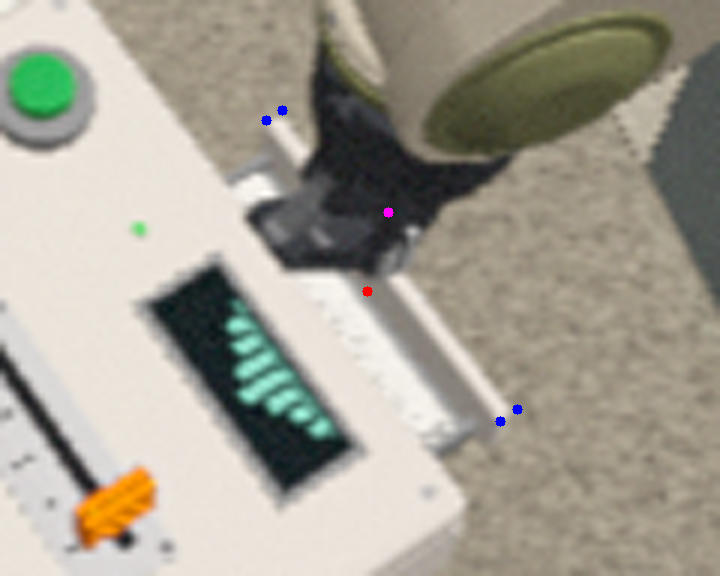

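View pics/top_z.png

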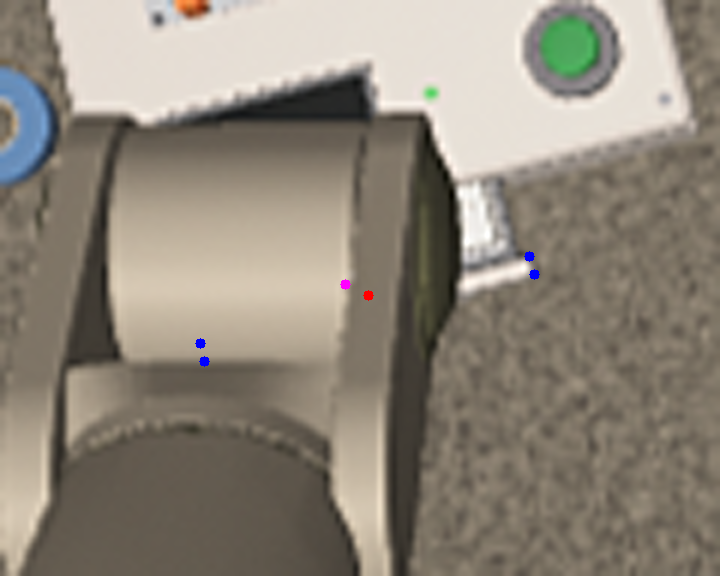

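```bash
python3 - <<'E'
from h import *
from rig import ctrl
c=load("scene1.npz")
v,u=np.mgrid[0:480,0:640]; r=c["range_z"]
P=np.stack([(u-c["cx"])/c["fx"]*r,-(v-c["cy"])/c["fy"]*r,-r],-1)@c["cam_to_world"][:3,:3].T+c["cam_to_world"][:3,3]
X=(P[...,:2]-C)@RX;Y=(P[...,:2]-C)@RY;Z=P[...,2]
for z in range(40,240,12):
    m=(Y>-60)&(Y<120)&(X<-60)&(X>-230)&(Z>z)&(Z<z+12)&(c["color"].max(-1)<110)
    if m.sum()>3: print(z,m.sum(),np.round([X[m].min(),np.median(X[m]),X[m].max(),Y[m].min(),np.median(Y[m]),Y[m].max()]))
w=ctrl.capture("wrist");cv2.imwrite("pics/w1.png",w["color"]);print(w["tool_from_camera"].round(2),w["fx"])
E
```

```text
76 46 [-123.  -64.  -61.    6.   38.   90.]
88 21 [-135. -108.  -61.   10.   39.   90.]
100 8 [-135. -118. -109.   38.   41.   43.]
112 27 [-148. -111.  -93.   28.   43.   45.]
124 50 [-130.  -99.  -84.   27.   38.   45.]
136 38 [-134. -107.  -72.   33.   44.   49.]
148 38 [-116.  -78.  -64.   21.   42.   49.]
160 79 [-109.  -71.  -61.   21.   35.   51.]
172 60 [-107.  -83.  -74.   24.   35.   51.]
184 27 [-93. -85. -82.  25.  38.  43.]
196 47 [-132.  -90.  -85.   20.   51.   69.]
208 96 [-130.  -93.  -84.   17.   55.   69.]
220 78 [-123.  -92.  -85.   11.   51.   68.]
232 75 [-100.  -89.  -84.   16.   35.   62.]
[[  -0.      0.95    0.32   80.5 ]
 [   1.      0.      0.      0.8 ]
 [   0.      0.32   -0.95 -178.88]
 [   0.      0.      0.      1.  ]] 413.6718826569402
```

View pics/w1.png

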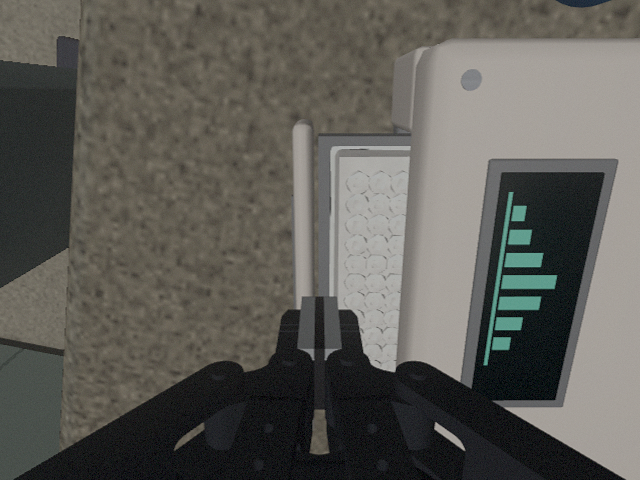

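```bash
python3 - <<'E'
from h import *
from rig import ctrl
s=ctrl.sense();tcp(s);print(s["joints"])
w=ctrl.capture("wrist");np.savez("wrist1.npz",**w)
T=w["tool_from_camera"]
def pr(p):
    q=T[:3,:3].T@(np.array(p,float)-T[:3,3]);return [w["cx"]+w["fx"]*q[0]/-q[2],w["cy"]-w["fy"]*q[1]/-q[2],-q[2]]
for p in [(0,0,0),(11,0,0),(0,0,-19),(11,0,-19),(11,0,-40)]: print(p,np.round(pr(p),1))
r=w["range_z"]
v,u=np.mgrid[0:480,0:640]
P=np.stack([(u-w["cx"])/w["fx"]*r,-(v-w["cy"])/w["fy"]*r,-r],-1)@T[:3,:3].T+T[:3,3]
for v_,u_ in [(300,310),(300,330),(320,310),(340,320),(380,320),(310,292),(200,303),(150,303),(250,303),(200,260),(100,200),(200,450),(200,375)]:
    print((u_,v_),P[v_,u_].round(1), r[v_,u_])
E
```

```text
t 4.55 world [451.9 107.6  35.3] reader [-123.7   30.3] z 35.3 toolx in reader deg 0.04 zaxis [-0.  0. -1.] F reader [-0.6 -0.7  0.6] grip 0.002
[-1.93805382e-02  3.87763052e-01  1.86574348e+00  4.51786695e-06
  8.88274652e-01 -2.52594517e-01]
(0, 0, 0) [318.  276.1 195.2]
(11, 0, 0) [318.  254.3 191.7]
(0, 0, -19) [317.9 294.4 177.2]
(11, 0, -19) [317.8 270.7 173.7]
(11, 0, -40) [317.6 293.3 153.8]
(310, 300) [ 10.1  -2.7 -43.5] 150.73647
(330, 300) [  9.7   4.6 -42.7] 151.59033
(310, 320) [  9.9  -2.4 -57.5] 137.54823
(320, 340) [  9.8   0.9 -69.1] 126.52807
(320, 380) [ -0.6   0.9 -74.6] 124.58112
(292, 310) [  5.5  -9.5 -42.6] 153.03838
(303, 200) [ 41.4  -5.8 -18.8] 164.21477
(303, 150) [ 61.   -5.6 -18.7] 158.10135
(303, 250) [ 20.1  -6.1 -18.6] 171.15382
(260, 200) [ 28.5 -30.8  34.3] 218.75063
(200, 100) [ 78.7 -58.2  35.6] 204.06303
(450, 200) [ 48.4  43.2 -47.6] 134.64282
(375, 200) [ 39.5  23.8 -11.2] 171.95831
```

```bash
python3 - <<'E'
from h import *
w=load("wrist1.npz");T=w["tool_from_camera"];r=w["range_z"]
v,u=np.mgrid[0:480,0:640]
P=np.stack([(u-w["cx"])/w["fx"]*r,-(v-w["cy"])/w["fy"]*r,-r],-1)@T[:3,:3].T+T[:3,3]
for uu in(312,328):
  for vv in range(240,345,6): print((uu,vv),P[vv,uu].round(1),w["color"][vv,uu])
im=cv2.resize(w["color"][230:350,250:400],None,fx=5,fy=5,interpolation=cv2.INTER_CUBIC);cv2.imwrite("pics/w1z.png",im)
E
```

```text
(312, 240) [ 24.   -2.4 -17.1] [88 91 93]
(312, 246) [ 21.5  -2.4 -17.4] [90 93 94]
(312, 252) [ 18.6  -2.4 -16.8] [86 91 93]
(312, 258) [ 16.1  -2.4 -17.4] [82 90 91]
(312, 264) [ 13.3  -2.5 -17.1] [84 87 91]
(312, 270) [ 10.7  -2.5 -17.6] [88 92 96]
(312, 276) [  7.5  -2.5 -16.7] [87 93 96]
(312, 282) [  5.2  -2.5 -17.8] [87 94 96]
(312, 288) [  2.6  -2.5 -18.2] [91 94 97]
(312, 294) [ -0.9  -2.6 -16.9] [90 93 98]
(312, 300) [ 10.   -2.  -43.3] [83 85 84]
(312, 306) [  9.7  -2.  -47.4] [84 84 82]
(312, 312) [ 10.2  -1.9 -52.6] [83 84 83]
(312, 318) [  9.8  -1.8 -56. ] [85 83 85]
(312, 324) [  9.9  -1.7 -60. ] [86 84 82]
(312, 330) [ 10.6  -1.6 -64.7] [85 81 80]
(312, 336) [ 10.1  -1.6 -67.4] [87 87 84]
(312, 342) [ 10.   -1.5 -70.5] [87 88 84]
(328, 240) [16.1  4.7  5.5] [105 104 102]
(328, 246) [13.4  4.7  4.6] [101  99  97]
(328, 252) [10.3  4.7  4.9] [100  96  99]
(328, 258) [7.4 4.7 4.4] [105 104 105]
(328, 264) [4.  4.8 5.2] [100 101 102]
(328, 270) [0.9 4.8 5.2] [102  99 101]
(328, 276) [-2.5  4.8  5.7] [101 100 100]
(328, 282) [-5.1  4.8  4.3] [101  98  97]
(328, 288) [-8.1  4.8  3.9] [99 95 98]
(328, 294) [  80.5    0.8 -178.9] [ 99  99 100]
(328, 300) [  9.8   3.8 -43.1] [81 82 77]
(328, 306) [  9.6   3.7 -47.2] [91 91 90]
(328, 312) [  9.8   3.7 -51.9] [81 90 85]
(328, 318) [  9.7   3.6 -55.7] [86 82 82]
(328, 324) [ 10.    3.5 -60.2] [85 85 84]
(328, 330) [ 10.5   3.4 -64.6] [83 86 82]
(328, 336) [  9.7   3.4 -66.8] [88 88 88]
(328, 342) [ 10.4   3.3 -71.2] [80 81 81]
```

View pics/w1z.png

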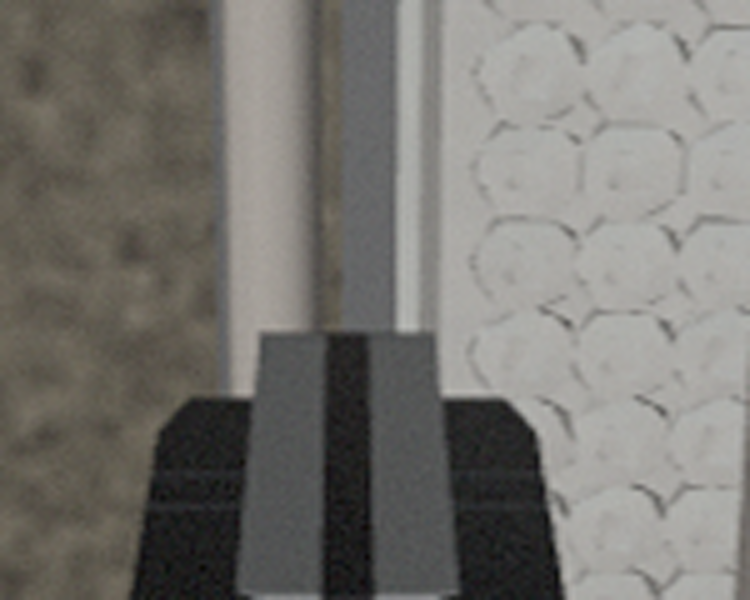

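```bash
python3 - <<'E'
from h import *
w=load("wrist1.npz");T=w["tool_from_camera"];r=w["range_z"]
v,u=np.mgrid[0:480,0:640]
P=np.stack([(u-w["cx"])/w["fx"]*r,-(v-w["cy"])/w["fy"]*r,-r],-1)@T[:3,:3].T+T[:3,3]
m=(r>0)&(w["color"].max(-1)<100)&(P[...,0]<25)&(v>290)&(P[...,2]<-38)&(abs(P[...,1])<100)
for z in range(-160,-36,8):
    k=m&(P[...,2]>=z)&(P[...,2]<z+8)
    if k.sum(): print(z,k.sum(),"y",np.percentile(P[k][:,1],[1,99]).round(1),"x",np.percentile(P[k][:,0],[1,99]).round(1))
E
```

```text
-128 1868 y [-16.7  18.2] x [14.6 17.3]
-120 11566 y [-55.2  56.6] x [ 5.6 16.9]
-112 11309 y [-49.6  51.1] x [-1.5 16.8]
-104 7166 y [-43.6  44.9] x [-9.9 16.3]
-96 10374 y [-36.8  38.2] x [-9.6 12.3]
-88 4476 y [-31.8  33. ] x [-9.9 12.9]
-80 1510 y [-18.8  20. ] x [-11.2  12.5]
-72 919 y [-12.6  13.7] x [ 5.4 10.7]
-64 1021 y [-12.6  13.8] x [ 5.2 10.6]
-56 10054 y [-10.   92.2] x [-30.2  17.2]
-48 547 y [-11.7  13. ] x [ 5.3 10.6]
-40 19 y [-2.   3.9] x [9.2 9.8]
```

The wrist view shows the visible finger tips end about 41 mm short of the reported TCP, at tool z ≈ -41. So the fingers passed over the carrier panel without touching it. I'll back off and turn the tool so its x lies along reader x. Then I'll go lower and check again.

>>> carry_out --plan '[[0,[0,-15,0],[0,0,0]],[0,[0,-25,0],[0,0,0]],[0,[0,-20,0],[0,0,0]],[0,[0,0,0],[0,0,1.0]],[0,[0,0,0],[0,0,1.1]],[0,[0,0,0],[0,0,1.1]],[0,[0,0,0],[0,0,1.1]],[0,[0,0,0],[0,0,1.1]],[0,[0,0,0],[0,0,1.1]],[0,[0,0,0],[0,0,1.1]],[0,[0,0,0],[0,0,1.1]],[0,[0,0,0],[0,0,1.1]],[0,[0,0,0],[0,0,1.1]],[0,[0,0,0],[0,0,1.1]],[0,[0,0,0],[0,0,1.1]],[0,[0,0,0],[0,0,1.1]],[0,[0,0,0],[0,0,0.8]],[0,[0,0,15],[0,0,0]],[0,[0,0,15],[0,0,0]],[0,[0,0,0],[0,0,0]],[0,[0,0,0],[0,0,0]]]'

```text
$.plan: bad value
```

```bash
python3 - <<'E'
from h import *
from rig import ctrl
s=ctrl.sense();tcp(s)
w=ctrl.capture("wrist");np.savez("wrist2.npz",**w);cv2.imwrite("pics/w2.png",w["color"])
c=ctrl.capture("scene");cv2.imwrite("pics/s2.png",cv2.resize(c["color"][200:400,240:490],None,fx=3,fy=3,interpolation=cv2.INTER_CUBIC))
E
```

```text
t 4.6 world [451.9 107.6  35.3] reader [-123.7   30.2] z 35.3 toolx in reader deg 0.04 zaxis [-0. -0. -1.] F reader [ 0.   0.1 -0.7] grip -0.002
```

View pics/w2.png

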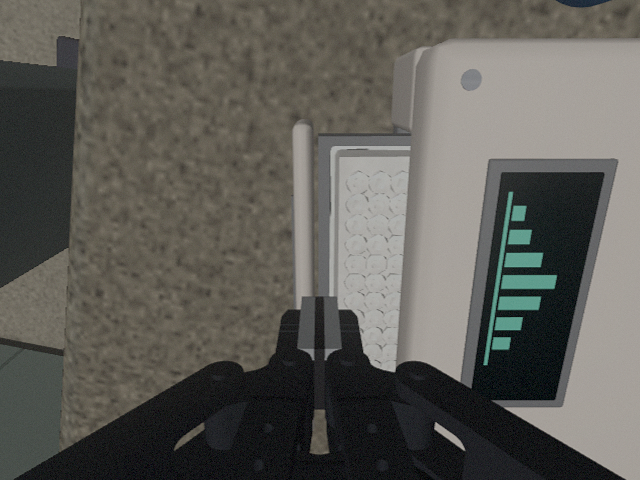

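View pics/s2.png

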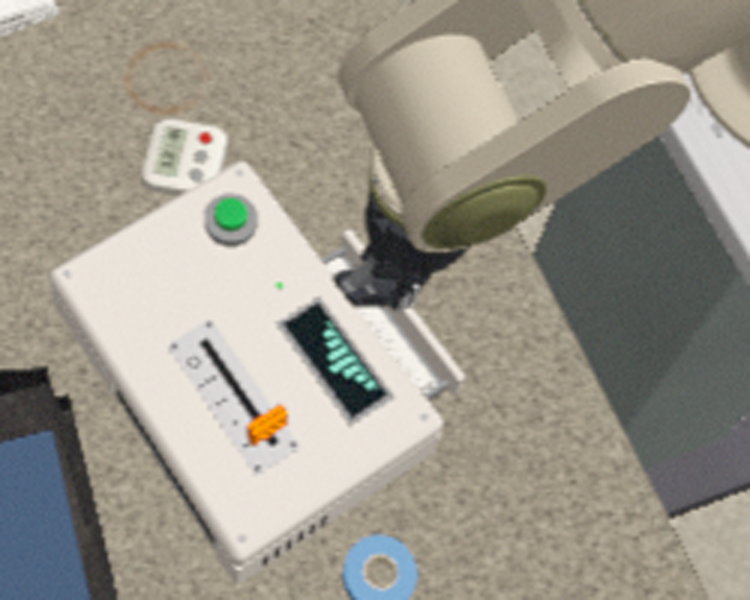

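The plan had 21 rows, so it was refused and nothing moved. Sending it again with fewer rows.

>>> carry_out --plan '[[0,[0,-15,0],[0,0,0]],[0,[0,-25,0],[0,0,0]],[0,[0,-20,0],[0,0,0]],[0,[0,0,0],[0,0,1.0]],[0,[0,0,0],[0,0,1.1]],[0,[0,0,0],[0,0,1.1]],[0,[0,0,0],[0,0,1.1]],[0,[0,0,0],[0,0,1.1]],[0,[0,0,0],[0,0,1.1]],[0,[0,0,0],[0,0,1.1]],[0,[0,0,0],[0,0,1.1]],[0,[0,0,0],[0,0,1.1]],[0,[0,0,0],[0,0,1.1]],[0,[0,0,0],[0,0,1.1]],[0,[0,0,0],[0,0,1.1]],[0,[0,0,0],[0,0,1.1]],[0,[0,0,0],[0,0,0.8]],[0,[0,0,15],[0,0,0]],[0,[0,0,15],[0,0,0]],[0,[0,0,0],[0,0,0]]]'

```text
time_s: 6.37
eef_pos: [392.3, 93.7, 3.7]
ee_rot: [-0.0, 0.993, 0.116, -0.002]
force: [-0.4, 0.1, 0.6]
grip_width: 0.001
```

```bash
python3 - <<'E'
from h import *
from rig import ctrl
s=ctrl.sense();tcp(s)
w=ctrl.capture("wrist");np.savez("wrist2.npz",**w);cv2.imwrite("pics/w3.png",w["color"])
c=ctrl.capture("scene");cv2.imwrite("pics/s3.png",cv2.resize(c["color"][200:400,240:490],None,fx=3,fy=3,interpolation=cv2.INTER_CUBIC))
T=w["tool_from_camera"];r=w["range_z"]
v,u=np.mgrid[0:480,0:640]
P=np.stack([(u-w["cx"])/w["fx"]*r,-(v-w["cy"])/w["fy"]*r,-r],-1)@T[:3,:3].T+T[:3,3]
for vv in range(230,345,8): print(vv,P[vv,312].round(1),w["color"][vv,312])
E
```

```text
t 6.37 world [392.3  93.7   3.7] reader [-184.9   30.6] z 3.7 toolx in reader deg 90.05 zaxis [-0.004  0.    -1.   ] F reader [-0.4  0.1  0.6] grip 0.001
230 [23.1 -2.2  4.1] [ 84  94 100]
238 [20.1 -2.2  1.5] [ 86  99 104]
246 [15.8 -2.2  2.4] [80 93 97]
254 [11.5 -2.3  3.2] [ 83  94 101]
262 [ 7.8 -2.3  2.2] [ 87  99 106]
270 [ 3.2 -2.3  3.5] [ 89 100 107]
278 [-0.9 -2.3  3.2] [ 88  99 103]
286 [-5.1 -2.4  3.1] [79 90 94]
294 [-9.1 -2.4  2.6] [79 89 95]
302 [ 11.5  -1.5 -44.7] [69 67 66]
310 [ 11.8  -1.4 -51.1] [72 71 68]
318 [ 11.1  -1.4 -55.3] [63 63 61]
326 [ 11.2  -1.3 -60.6] [65 66 67]
334 [ 11.4  -1.2 -65.7] [71 68 69]
342 [ 11.3  -1.1 -70.1] [65 63 66]
```

View pics/w3.png

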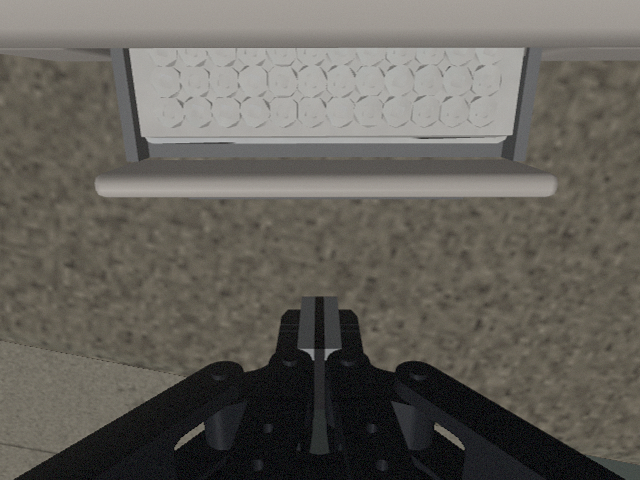

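View pics/s3.png

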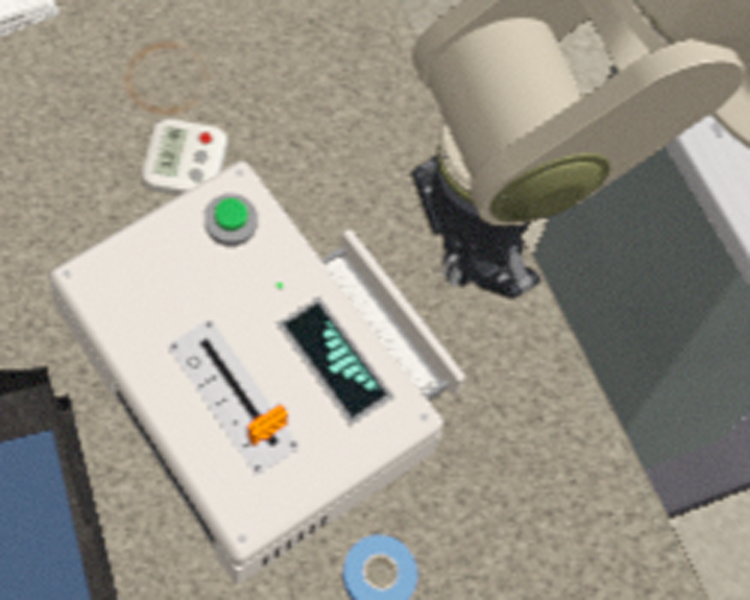

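The panel is clear ahead of the fingers, at rows 160–195 of the wrist image. The tip sits about 41–43 mm above the reported TCP. I'll lower 8 mm and push.

>>> carry_out --plan '[[0,[0,0,8],[0,0,0]],[0,[10,0,0],[0,0,0]],[0,[12,0,0],[0,0,0]],[0,[6,0,0],[0,0,0]],[0,[4,0,0],[0,0,0]],[0,[4,0,0],[0,0,0]],[0,[4,0,0],[0,0,0]],[0,[4,0,0],[0,0,0]],[0,[4,0,0],[0,0,0]],[0,[4,0,0],[0,0,0]],[0,[4,0,0],[0,0,0]]]'

```text
time_s: 7.38
eef_pos: [448.2, 106.8, -2.8]
ee_rot: [-0.0, 0.993, 0.116, -0.0]
force: [-2.0, 0.6, 2.4]
grip_width: -0.003
```

```bash
python3 - <<'E'
from h import *
from rig import ctrl
s=ctrl.sense();tcp(s)
w=ctrl.capture("wrist");cv2.imwrite("pics/w4.png",w["color"])
E
```

```text
t 7.38 world [448.2 106.8  -2.8] reader [-127.4   30.3] z -2.8 toolx in reader deg 90.04 zaxis [-0.001  0.    -1.   ] F reader [-1.8  1.   2.4] grip -0.003
```

View pics/w4.png

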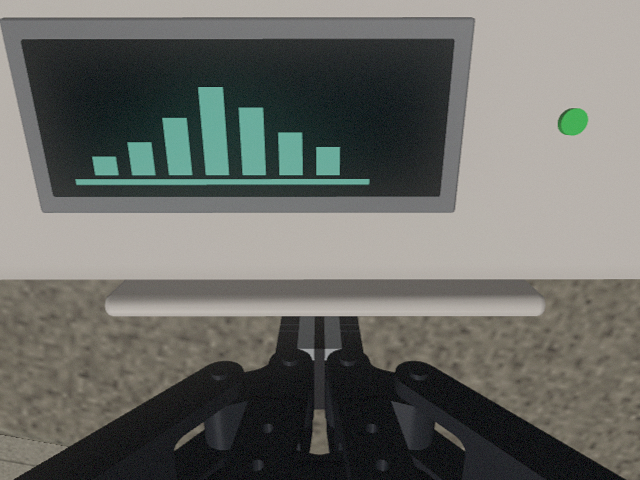

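The panel moves with the finger at about 2 N. Continuing.

>>> carry_out --plan '[[0,[4,0,0],[0,0,0]],[0,[4,0,0],[0,0,0]],[0,[3,0,0],[0,0,0]],[0,[2,0,0],[0,0,0]],[0,[1,0,0],[0,0,0]],[0,[1,0,0],[0,0,0]],[0,[1,0,0],[0,0,0]],[0,[0,0,0],[0,0,0]]]'

```text
time_s: 8.1
eef_pos: [463.7, 110.4, -2.8]
ee_rot: [-0.0, 0.993, 0.116, -0.0]
force: [-1.4, 1.3, -0.1]
grip_width: -0.001
```

>>> carry_out --plan '[[0,[1,0,0],[0,0,0]],[0,[1,0,0],[0,0,0]],[0,[0,0,0],[0,0,0]]]'

```text
time_s: 8.35
eef_pos: [464.7, 110.6, -2.8]
ee_rot: [0.0, 0.993, 0.116, -0.001]
force: [-7.3, -2.0, 3.3]
grip_width: -0.001
```

```bash
python3 - <<'E'
from h import *
from rig import ctrl
s=ctrl.sense();tcp(s)
E
```

```text
t 8.35 world [464.7 110.6  -2.8] reader [-110.5   30.3] z -2.8 toolx in reader deg 90.02 zaxis [-0.003 -0.    -1.   ] F reader [-7.6 -0.3  3.3] grip -0.001
```

>>> carry_out --plan '[[0,[1,0,0],[0,0,0]],[0,[1,0,0],[0,0,0]],[0,[0,0,0],[0,0,0]]]'

```text
time_s: 8.6
eef_pos: [464.5, 110.6, -2.8]
ee_rot: [0.0, 0.993, 0.117, -0.004]
force: [-17.8, -7.6, 14.1]
grip_width: 0.001
```

```bash
python3 - <<'E'
from h import *
from rig import ctrl
s=ctrl.sense();tcp(s)
w=ctrl.capture("wrist");cv2.imwrite("pics/w5.png",w["color"])
E
```

```text
t 8.6 world [464.5 110.6  -2.8] reader [-110.7   30.3] z -2.8 toolx in reader deg 89.99 zaxis [-0.008 -0.001 -1.   ] F reader [-19.   -3.2  14.1] grip 0.001
```

View pics/w5.png

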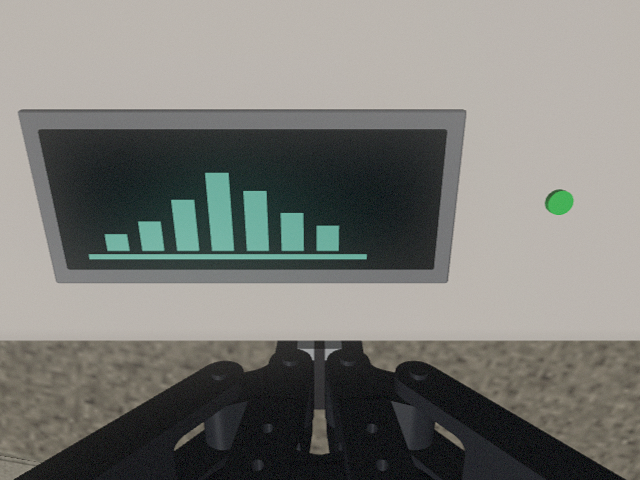

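The carrier sits against its firm stop: 19 N with no further motion, at TCP -110.6. Next I retract, rise and move beside the lever.

>>> carry_out --plan '[[0,[-10,0,0],[0,0,0]],[0,[-20,0,0],[0,0,0]],[0,[-10,0,-15],[0,0,0]],[0,[0,0,-30],[0,0,0]],[0,[0,0,-30],[0,0,0]],[0,[0,0,-30],[0,0,0]],[0,[0,-10,-15],[0,0,0]],[0,[15,-15,0],[0,0,0]],[0,[30,-15,0],[0,0,0]],[0,[30,-15,0],[0,0,0]],[0,[30,-15,0],[0,0,0]],[0,[30,-5,0],[0,0,0]],[0,[25,0,0],[0,0,0]],[0,[15,0,0],[0,0,0]],[0,[0,0,0],[0,0,0]],[0,[0,0,0],[0,0,0]]]'

```text
time_s: 9.98
eef_pos: [582.0, 215.4, 117.0]
ee_rot: [0.0, 0.993, 0.116, 0.0]
force: [-0.4, -0.2, -1.0]
grip_width: 0.005
```

```bash
python3 - <<'E'
from h import *
from rig import ctrl
s=ctrl.sense();tcp(s)
w=ctrl.capture("wrist");np.savez("wrist6.npz",**w);cv2.imwrite("pics/w6.png",w["color"])
c=ctrl.capture("scene");cv2.imwrite("pics/s6.png",cv2.resize(c["color"][200:400,240:490],None,fx=3,fy=3,interpolation=cv2.INTER_CUBIC))
panel(c,(240,240,410,400))
E
```

```text
t 9.98 world [582.  215.4 117. ] reader [ 27.9 105. ] z 117.0 toolx in reader deg 90.04 zaxis [ 0.001  0.    -1.   ] F reader [-0.4 -0.1 -1. ] grip 0.005
5211.5 x -212.2614647655995 87.60993502966274 y -205.77273323146147 128.33973885617843
2646.0 x -284.7468526450669 -56.746524915923864 y -92.9519801147865 61.98642017507714
309.0 x -98.70027598988172 -29.693225784236464 y 97.63716509008623 128.74303857379957
```

View pics/w6.png

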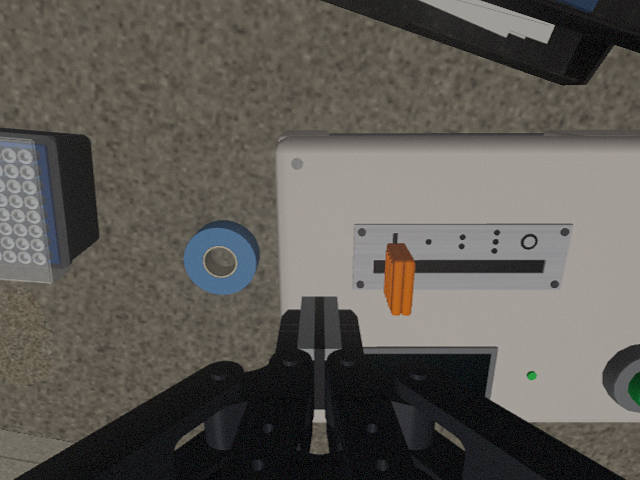

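View pics/s6.png

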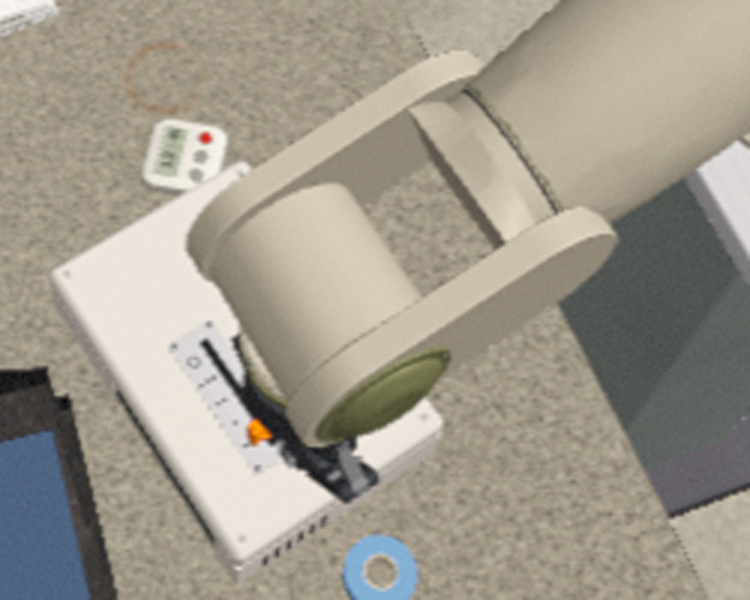

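The wrist view shows the lever at (399,280) by the bar mark, with the one, two and three-dot marks at x = 429, 462 and 496 and the ring at 529. The finger stands to the lever's left. Next I go down beside it.

>>> carry_out --plan '[[0,[-3,0,10],[0,0,0]],[0,[-3,0,20],[0,0,0]],[0,[0,0,20],[0,0,0]],[0,[0,0,10],[0,0,0]],[0,[0,0,5],[0,0,0]],[0,[0,0,0],[0,0,0]],[0,[0,0,0],[0,0,0]]]'

```text
time_s: 10.67
eef_pos: [576.2, 214.1, 53.3]
ee_rot: [-0.0, 0.993, 0.116, 0.001]
force: [-0.8, 0.7, -0.3]
grip_width: -0.001
```

```bash
cat >> h.py <<'E'
def wrist(ctrl,name):
    from scipy.spatial.transform import Rotation as R
    s=ctrl.sense();tcp(s)
    w=ctrl.capture("wrist");cv2.imwrite(f"pics/{name}.png",w["color"])
    q=s["ee_rot"];M=R.from_quat([q[1],q[2],q[3],q[0]]).as_matrix()
    T=np.eye(4);T[:3,:3]=M;T[:3,3]=s["eef_pos"]
    c=dict(w);c["cam_to_world"]=T@w["tool_from_camera"]
    h=cv2.cvtColor(c["color"],cv2.COLOR_BGR2HSV);m=cv2.inRange(h,(5,150,100),(20,255,255))
    n,l,st,ce=cv2.connectedComponentsWithStats(m)
    if n>1:
        i=1+np.argmax(st[1:,4]);r=w["range_z"]
        v,u=np.nonzero((l==i)&(r>0));rr=r[v,u]
        P=np.stack([(u-c["cx"])/c["fx"]*rr,-(v-c["cy"])/c["fy"]*rr,-rr],-1)@c["cam_to_world"][:3,:3].T+c["cam_to_world"][:3,3]
        Y=(P[:,:2]-C)@RY;X=(P[:,:2]-C)@RX
        k=P[:,2]>107
        print("paddle px",ce[i].round(1),"n",k.sum(),"y range",np.percentile(Y[k],[2,50,98]).round(1),"x",np.percentile(X[k],[2,98]).round(1),"ztop",np.percentile(P[:,2],98).round(1),"travel by mid",(66-(np.percentile(Y[k],2)+np.percentile(Y[k],98))/2).round(1))
    return c
E
python3 - <<'E'
from h import *
from rig import ctrl
wrist(ctrl,"w7")
E
```

```text
t 10.67 world [576.2 214.1  53.3] reader [ 21.9 105.1] z 53.3 toolx in reader deg 90.04 zaxis [ 0.001  0.    -1.   ] F reader [-0.6  0.9 -0.3] grip -0.001
paddle px [432.6 337.9] n 1839 y range [59.3 64.5 69.2] x [16.2 36.3] ztop 115.4 travel by mid 1.8
```

View pics/w7.png

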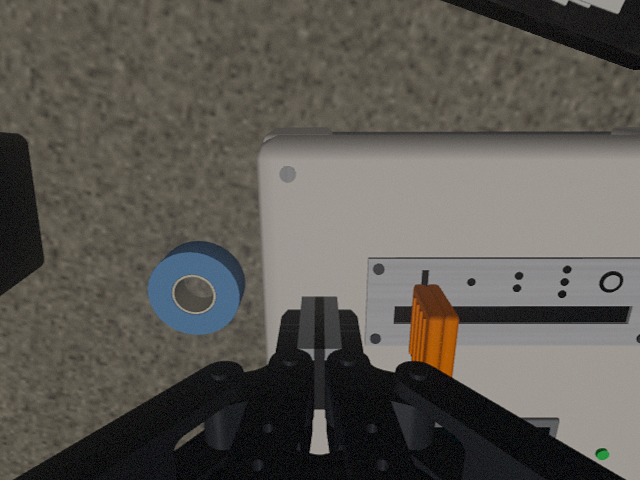

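>>> carry_out --plan '[[0,[0,6,0],[0,0,0]],[0,[0,8,0],[0,0,0]],[0,[0,3,0],[0,0,0]],[0,[0,1,0],[0,0,0]],[0,[0,1,0],[0,0,0]],[0,[0,1,0],[0,0,0]],[0,[0,1,0],[0,0,0]],[0,[0,0,0],[0,0,0]]]'

```text
time_s: 11.38
eef_pos: [580.7, 193.6, 52.3]
ee_rot: [0.0, 0.993, 0.116, -0.0]
force: [0.5, 0.4, -0.0]
grip_width: 0.002
```

>>> carry_out --plan '[[0,[0,1,0],[0,0,0]],[0,[0,1,0],[0,0,0]],[0,[0,1,0],[0,0,0]],[0,[0,0,0],[0,0,0]]]'

```text
time_s: 11.72
eef_pos: [581.2, 191.0, 52.3]
ee_rot: [-0.0, 0.993, 0.116, -0.0]
force: [-0.6, 2.6, 0.3]
grip_width: 0.003
```

```bash
python3 - <<'E'
from h import *
from rig import ctrl
wrist(ctrl,"w8")
E
```

```text
t 11.72 world [581.2 191.   52.3] reader [21.5 81.4] z 52.3 toolx in reader deg 90.03 zaxis [-0.     0.001 -1.   ] F reader [-0.   2.6  0.3] grip 0.003
paddle px [375.6 338.1] n 1479 y range [56.7 61.2 67. ] x [17.8 36.3] ztop 115.6 travel by mid 4.1
```

View pics/w8.png

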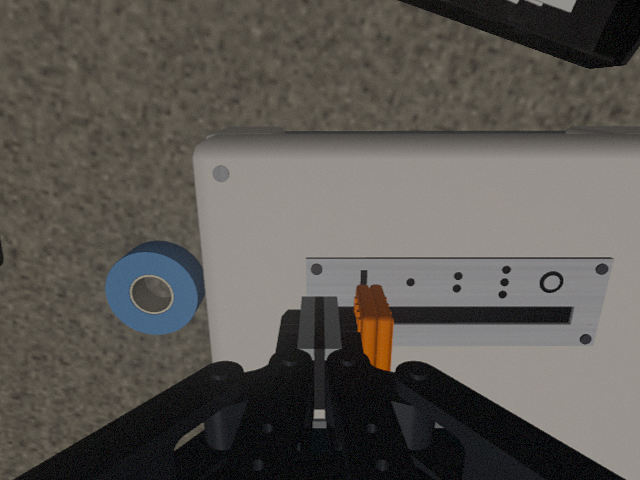

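The finger is in contact: the lever is at (375,320) and has moved about 2 mm, with 2.6 N on the finger. I keep pushing in small steps.

>>> carry_out --plan '[[0,[0,1,0],[0,0,0]],[0,[0,1,0],[0,0,0]],[0,[0,1,0],[0,0,0]],[0,[0,1,0],[0,0,0]],[0,[0,0,0],[0,0,0]]]'

```text
time_s: 12.18
eef_pos: [582.1, 187.1, 52.3]
ee_rot: [-0.0, 0.993, 0.116, -0.0]
force: [-1.6, 4.7, 0.2]
grip_width: 0.001
```

>>> carry_out --plan '[[0,[0,1,0],[0,0,0]],[0,[0,1,0],[0,0,0]],[0,[0,0,0],[0,0,0]]]'

```text
time_s: 12.43
eef_pos: [582.7, 184.5, 52.2]
ee_rot: [0.0, 0.993, 0.116, -0.0]
force: [-0.5, 1.6, -0.2]
grip_width: 0.001
```

```bash
python3 - <<'E'
from h import *
from rig import ctrl
wrist(ctrl,"w9")
E
```

```text
t 12.43 world [582.7 184.5  52.2] reader [21.5 74.8] z 52.2 toolx in reader deg 90.04 zaxis [-0. -0. -1.] F reader [-0.2  1.6 -0.2] grip 0.001
paddle px [375.7 338.3] n 1476 y range [50.1 54.6 60.4] x [17.8 36.2] ztop 115.5 travel by mid 10.7
```

>>> carry_out --plan '[[0,[0,1,0],[0,0,0]],[0,[0,0,0],[0,0,0]],[0,[0,0,0],[0,0,0]]]'

```text
time_s: 12.73
eef_pos: [583.1, 183.5, 52.3]
ee_rot: [0.0, 0.993, 0.116, 0.0]
force: [0.2, -0.6, 1.1]
grip_width: -0.001
```

```bash
python3 - <<'E'
from h import *
from rig import ctrl
wrist(ctrl,"w10")
E
```

```text
t 12.73 world [583.1 183.5  52.3] reader [21.6 73.7] z 52.3 toolx in reader deg 90.05 zaxis [ 0. -0. -1.] F reader [ 0.1 -0.6  1.1] grip -0.001
paddle px [395.9 339.3] n 1643 y range [40.6 46.5 50.7] x [16.5 36.2] ztop 115.2 travel by mid 20.3
```

View pics/w10.png

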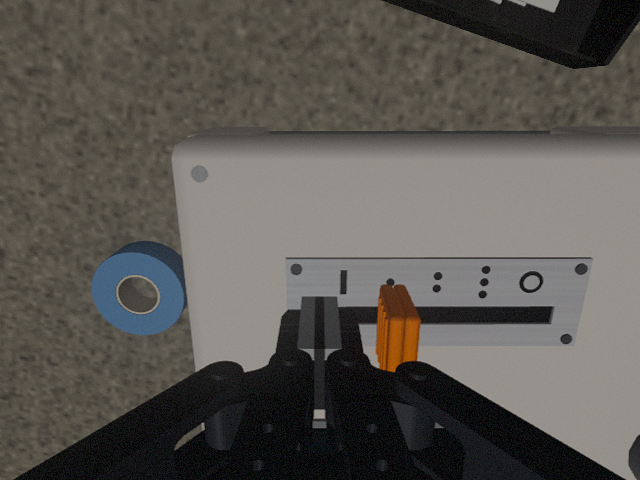

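First click: the lever snapped to the one-dot mark, with travel about 18 (20.3 read, less the 1.8 offset). On to the second.

>>> carry_out --plan '[[0,[0,3,0],[0,0,0]],[0,[0,3,0],[0,0,0]],[0,[0,2,0],[0,0,0]],[0,[0,1,0],[0,0,0]],[0,[0,1,0],[0,0,0]],[0,[0,1,0],[0,0,0]],[0,[0,1,0],[0,0,0]],[0,[0,1,0],[0,0,0]],[0,[0,1,0],[0,0,0]],[0,[0,1,0],[0,0,0]],[0,[0,0,0],[0,0,0]]]'

```text
time_s: 13.7
eef_pos: [586.3, 169.7, 52.3]
ee_rot: [-0.0, 0.993, 0.116, 0.0]
force: [-0.0, 4.6, 0.8]
grip_width: 0.001
```

>>> carry_out --plan '[[0,[0,1,0],[0,0,0]],[0,[0,1,0],[0,0,0]],[0,[0,0,0],[0,0,0]]]'

```text
time_s: 13.95
eef_pos: [586.9, 167.2, 52.3]
ee_rot: [0.0, 0.993, 0.116, 0.0]
force: [-0.2, 2.6, 0.4]
grip_width: -0.001
```

```bash
python3 - <<'E'
from h import *
from rig import ctrl
wrist(ctrl,"w11")
E
```

```text
t 13.95 world [586.9 167.2  52.3] reader [21.5 57. ] z 52.3 toolx in reader deg 90.03 zaxis [ 0. -0. -1.] F reader [0.5 2.6 0.4] grip -0.001
paddle px [375.8 338.4] n 1452 y range [32.3 36.8 42.6] x [18.  36.1] ztop 115.5 travel by mid 28.6
```

>>> carry_out --plan '[[0,[0,1,0],[0,0,0]],[0,[0,0,0],[0,0,0]],[0,[0,0,0],[0,0,0]]]'

```text
time_s: 14.25
eef_pos: [587.2, 165.9, 52.3]
ee_rot: [0.0, 0.993, 0.116, -0.0]
force: [0.7, 0.3, 0.8]
grip_width: 0.003
```

```bash
python3 - <<'E'
from h import *
from rig import ctrl
wrist(ctrl,"w12")
E
```

```text
t 14.25 world [587.2 165.9  52.3] reader [21.5 55.7] z 52.3 toolx in reader deg 90.05 zaxis [ 0.    -0.001 -1.   ] F reader [0.8 0.1 0.8] grip 0.003
paddle px [396.8 339.2] n 1611 y range [22.3 28.2 32.5] x [16.4 36.1] ztop 115.3 travel by mid 38.6
```

Second click: about 36.8 after the offset. Same pattern for the third.

>>> carry_out --plan '[[0,[0,3,0],[0,0,0]],[0,[0,3,0],[0,0,0]],[0,[0,2,0],[0,0,0]],[0,[0,1,0],[0,0,0]],[0,[0,1,0],[0,0,0]],[0,[0,1,0],[0,0,0]],[0,[0,1,0],[0,0,0]],[0,[0,1,0],[0,0,0]],[0,[0,1,0],[0,0,0]],[0,[0,1,0],[0,0,0]],[0,[0,0,0],[0,0,0]]]'

```text
time_s: 15.22
eef_pos: [590.5, 152.2, 52.3]
ee_rot: [-0.0, 0.993, 0.116, -0.0]
force: [0.1, 4.1, 0.4]
grip_width: -0.001
```

>>> carry_out --plan '[[0,[0,1,0],[0,0,0]],[0,[0,0,0],[0,0,0]]]'

```text
time_s: 15.38
eef_pos: [590.7, 151.1, 52.3]
ee_rot: [-0.0, 0.993, 0.116, -0.0]
force: [-0.3, 4.5, -0.1]
grip_width: 0.003
```

```bash
python3 - <<'E'
from h import *
from rig import ctrl
wrist(ctrl,"w13")
E
```

```text
t 15.38 world [590.7 151.1  52.3] reader [21.5 40.4] z 52.3 toolx in reader deg 90.03 zaxis [-0.  0. -1.] F reader [ 0.8  4.4 -0.1] grip 0.003
paddle px [375.6 338.3] n 1403 y range [15.8 20.1 26. ] x [17.6 36. ] ztop 115.4 travel by mid 45.1
```

>>> carry_out --plan '[[0,[0,1,0],[0,0,0]],[0,[0,0,0],[0,0,0]],[0,[0,0,0],[0,0,0]]]'

```text
time_s: 15.68
eef_pos: [591.1, 149.4, 52.3]
ee_rot: [0.0, 0.993, 0.116, 0.0]
force: [0.3, 1.1, -0.7]
grip_width: -0.004
```

```bash
python3 - <<'E'
from h import *
from rig import ctrl
wrist(ctrl,"w14")
E
```

```text
t 15.68 world [591.1 149.4  52.3] reader [21.5 38.7] z 52.3 toolx in reader deg 90.05 zaxis [ 0.    -0.001 -1.   ] F reader [ 0.6  1.  -0.7] grip -0.004
paddle px [375.9 338.5] n 1412 y range [14.1 18.4 24.3] x [17.8 36.1] ztop 115.6 travel by mid 46.8
```

>>> carry_out --plan '[[0,[0,1,0],[0,0,0]],[0,[0,0,0],[0,0,0]],[0,[0,0,0],[0,0,0]]]'

```text
time_s: 15.98
eef_pos: [591.4, 148.5, 52.3]
ee_rot: [0.0, 0.993, 0.116, -0.0]
force: [1.0, 0.1, -0.1]
grip_width: -0.001
```

```bash
python3 - <<'E'
from h import *
from rig import ctrl
wrist(ctrl,"w15")
E
```

```text
t 15.98 world [591.4 148.5  52.3] reader [21.5 37.7] z 52.3 toolx in reader deg 90.05 zaxis [ 0. -0. -1.] F reader [ 1.  -0.2 -0.1] grip -0.001
paddle px [402.9 340.9] n 1403 y range [ 4.4  9.5 13.6] x [17.4 36.1] ztop 115.4 travel by mid 57.0
```

View pics/w15.png

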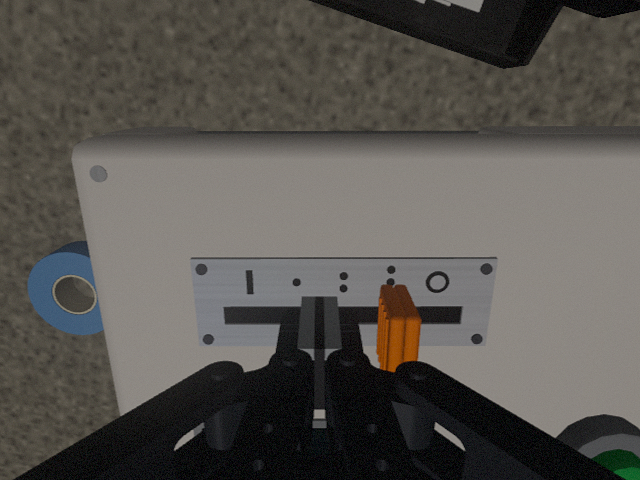

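Third click: the lever stands at the three-dot mark, (391,282). Next I back off, rise and move over the button.

>>> carry_out --plan '[[0,[0,-6,0],[0,0,0]],[0,[0,-6,-5],[0,0,0]],[0,[0,0,-20],[0,0,0]],[0,[0,0,-25],[0,0,0]],[0,[0,0,-20],[0,0,0]],[0,[-10,10,0],[0,0,0]],[0,[-15,25,0],[0,0,0]],[0,[-15,30,0],[0,0,0]],[0,[-15,30,0],[0,0,0]],[0,[-10,25,0],[0,0,0]],[0,[-5,10,0],[0,0,0]],[0,[0,5,0],[0,0,0]],[0,[0,0,0],[0,0,0]],[0,[0,0,0],[0,0,0]]]'

```text
time_s: 17.2
eef_pos: [551.9, 14.1, 122.4]
ee_rot: [-0.0, 0.993, 0.117, 0.0]
force: [-0.1, -0.1, 0.3]
grip_width: -0.001
```

```bash
python3 - <<'E'
from h import *
from rig import ctrl
wrist(ctrl,"w16")
E
```

```text
t 17.2 world [551.9  14.1 122.4] reader [-48.1 -83.8] z 122.4 toolx in reader deg 90.0 zaxis [ 0.  0. -1.] F reader [-0.1 -0.1  0.3] grip -0.001
paddle px [104.3 124.8] n 1462 y range [ 4.6  9.4 13.9] x [ 7.8 35.8] ztop 115.4 travel by mid 56.7
```

View pics/w16.png

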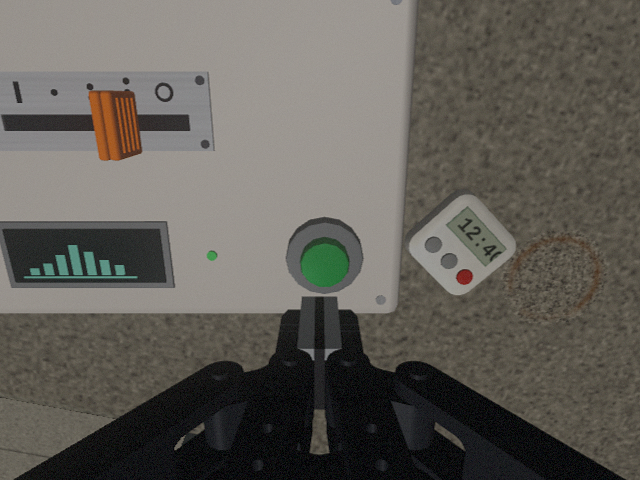

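```bash
python3 - <<'E'
from h import *
from rig import ctrl
from scipy.spatial.transform import Rotation as R
c=wrist(ctrl,"w17");r=c["range_z"]
v,u=np.mgrid[0:480,0:640]
P=np.stack([(u-c["cx"])/c["fx"]*r,-(v-c["cy"])/c["fy"]*r,-r],-1)@c["cam_to_world"][:3,:3].T+c["cam_to_world"][:3,3]
for vv in range(215,296,5): print(vv,P[vv,325].round(1),rf(P[vv,325]).round(1),c["color"][vv,325])
for uu in (292,298,304,315,335,345,352,358): print(uu,P[262,uu].round(1),rf(P[262,uu]).round(1),c["color"][262,uu])
E
```

```text
t 17.25 world [551.8  14.3 122.3] reader [-48.1 -83.6] z 122.3 toolx in reader deg 89.96 zaxis [ 0.  0. -1.] F reader [ 0.5 -0.1 -0.6] grip -0.003
paddle px [104.7 124.7] n 1474 y range [ 4.6  9.4 13.8] x [ 7.8 35.7] ztop 115.5 travel by mid 56.8
215 [572.9  14.9  84.1] [-27.4 -87.9] [142 149 153]
220 [572.7  15.   93.1] [-27.6 -87.8] [54 55 58]
225 [571.2  14.7  96.9] [-29.1 -87.7] [98 97 96]
230 [568.5  14.   96.7] [-31.9 -87.8] [94 97 97]
235 [565.7  13.3  96.2] [-34.8 -87.8] [95 93 95]
240 [564.8  13.2 101.7] [-35.7 -87.7] [52 67 46]
245 [563.4  12.9 105.2] [-37.1 -87.7] [ 66 113  49]
250 [560.7  12.2 104.9] [-39.9 -87.7] [ 62 112  50]
255 [558.7  11.8 106.7] [-41.9 -87.7] [ 61 114  49]
260 [555.6  11.  105.4] [-45.2 -87.7] [ 60 112  45]
265 [552.9  10.4 105.4] [-47.9 -87.7] [ 57 111  38]
270 [550.4   9.8 106. ] [-50.5 -87.7] [ 61 116  47]
275 [547.4   9.  105.3] [-53.5 -87.7] [ 54 112  39]
280 [544.6   8.3 105. ] [-56.5 -87.8] [ 57 114  42]
285 [541.8   7.7 105. ] [-59.4 -87.8] [ 58 116  40]
290 [534.6   5.8  95.7] [-66.8 -87.9] [92 95 92]
295 [526.    3.5  84.2] [-75.7 -88.1] [143 150 155]
292 [546.3  26.9  95.1] [-50.5 -70.1] [101 100 100]
298 [547.2  23.8  95.5] [-50.3 -73.4] [101 100 100]
304 [552.4  21.2 106.4] [-45.9 -77. ] [ 68 118  55]
315 [553.1  15.7 104.8] [-46.5 -82.6] [ 63 115  47]
335 [556.2   6.  106.6] [-45.8 -92.8] [ 58 112  43]
345 [556.3   0.6 104. ] [-46.9 -98. ] [ 55 110  45]
352 [554.4  -4.2  96.8] [ -49.8 -102.2] [92 92 90]
358 [555.   -7.4  96.3] [ -50.  -105.5] [90 89 90]
```

The housing stands at z 96 and the fully pressed button at 100, so the tip clears the housing. Going down.

>>> carry_out --plan '[[0,[0,2,10],[0,0,0]],[0,[0,0,20],[0,0,0]],[0,[0,0,15],[0,0,0]],[0,[0,0,7],[0,0,0]],[0,[0,0,2],[0,0,0]],[0,[0,0,0],[0,0,0]],[0,[0,0,0],[0,0,0]]]'

```text
time_s: 17.88
eef_pos: [552.5, 11.2, 69.0]
ee_rot: [0.0, 0.993, 0.117, 0.001]
force: [-0.4, 0.4, 1.2]
grip_width: 0.003
```

>>> carry_out --plan '[[0,[0,0,1],[0,0,0]],[0,[0,0,1],[0,0,0]],[0,[0,0,1],[0,0,0]],[0,[0,0,1],[0,0,0]],[0,[0,0,0],[0,0,0]]]'

```text
time_s: 18.3
eef_pos: [552.6, 11.1, 64.6]
ee_rot: [0.0, 0.993, 0.116, 0.001]
force: [1.8, 1.9, 3.7]
grip_width: -0.002
```

>>> carry_out --plan '[[0,[0,0,1],[0,0,0]],[0,[0,0,1],[0,0,0]],[0,[0,0,0],[0,0,0]]]'

```text
time_s: 18.55
eef_pos: [552.7, 11.0, 63.8]
ee_rot: [0.0, 0.993, 0.116, 0.001]
force: [-1.7, 1.4, 14.3]
grip_width: -0.002
```

>>> carry_out --plan '[[0,[0,0,1],[0,0,0]],[0,[0,0,0],[0,0,0]],[0,[0,0,0],[0,0,0]]]'

```text
time_s: 18.8
eef_pos: [552.8, 11.0, 63.7]
ee_rot: [0.0, 0.993, 0.116, 0.001]
force: [-5.2, 2.4, 22.0]
grip_width: -0.002
```

```bash
python3 - <<'E'
from h import *
from rig import ctrl
c=wrist(ctrl,"w18");r=c["range_z"]
c=ctrl.capture("scene");cv2.imwrite("pics/s18.png",cv2.resize(c["color"][200:400,240:490],None,fx=3,fy=3,interpolation=cv2.INTER_CUBIC))
E
```

```text
t 18.8 world [552.8  11.   63.7] reader [-47.9 -87. ] z 63.7 toolx in reader deg 90.02 zaxis [ 0.003 -0.001 -1.   ] F reader [-4.5  3.6 22. ] grip -0.002
paddle px [  8.4 150.3] n 1366 y range [ 4.5  6.8 11.7] x [ 7.5 34.1] ztop 115.4 travel by mid 57.9
```

View pics/w18.png

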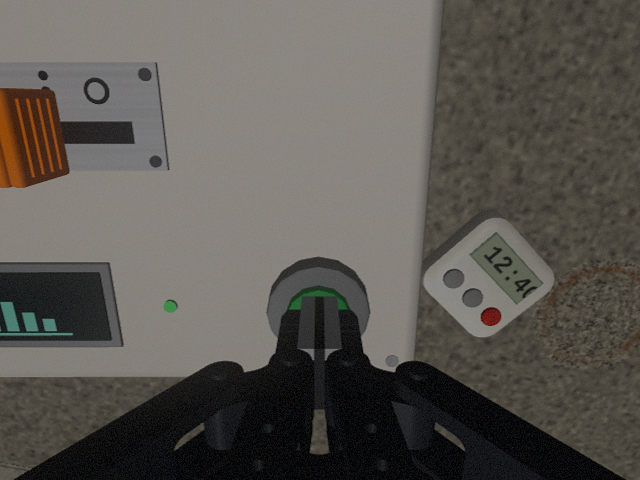

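The button has bottomed: the force rose from 3.7 to 22 N with no further motion. Releasing and moving clear.

>>> carry_out --plan '[[0,[0,0,-3],[0,0,0]],[0,[0,0,-8],[0,0,0]],[0,[0,0,-20],[0,0,0]],[0,[0,0,-30],[0,0,0]],[0,[0,0,-30],[0,0,0]],[0,[-20,0,-20],[0,0,0]],[0,[-35,0,0],[0,0,0]],[0,[-35,0,0],[0,0,0]],[0,[-35,0,0],[0,0,0]],[0,[-30,0,0],[0,0,0]],[0,[-10,0,0],[0,0,0]],[0,[0,0,0],[0,0,0]],[0,[0,0,0],[0,0,0]]]'

```text
time_s: 19.98
eef_pos: [392.0, -27.3, 172.6]
ee_rot: [0.0, 0.993, 0.116, 0.0]
force: [0.6, 0.4, 0.6]
grip_width: 0.002
```

```bash
python3 - <<'E'
from h import *
from rig import ctrl
c=wrist(ctrl,"w19")
t=ctrl.capture("top");s=ctrl.capture("scene")
cv2.imwrite("pics/t19.png",cv2.resize(t["color"][170:290,190:350],None,fx=5,fy=5,interpolation=cv2.INTER_CUBIC))
cv2.imwrite("pics/s19.png",cv2.resize(s["color"][235:400,240:410],None,fx=4,fy=3.6,interpolation=cv2.INTER_CUBIC))
o=((5,150,120),(18,255,255))
a,_,_=cent(t,*o,(205,170,290,240));b,_,_=cent(s,*o,(280,290,350,360))
print(a,b,rf(tri(t,a,s,b)[0]),tri(t,a,s,b)); 
panel(s,(240,240,410,400)); panel(t,(190,170,320,290))
for nm,lo,hi,rt in [("tape",(100,90,80),(115,255,255),(170,225,215,265))]:
    print(nm,cent(t,lo,hi,rt)[0],cent(load("top0.npz"),lo,hi,rt)[0])
t0=load("top0.npz");s0=load("scene0.npz")
for A,B,(x0,y0,x1,y1) in [(t0,t,(312,218,350,252)),(s0,s,(285,232,322,268))]:
    print("timer diff",np.abs(A["color"][y0:y1,x0:x1].astype(int)-B["color"][y0:y1,x0:x1]).mean())
E
```

```text
t 19.98 world [392.  -27.3 172.6] reader [-213.2  -87. ] z 172.6 toolx in reader deg 90.08 zaxis [ 0.001 -0.    -1.   ] F reader [0.7 0.2 0.6] grip 0.002
[245.90566038 215.66037736] [314.56989247 320.72043011] [20.98733496 11.99424257] (array([596.83633263, 123.33148073, 101.92471211]), np.float64(0.20990320776583932))
9349.5 x -99.41594468866938 82.9050199407533 y -205.77273323146147 128.74303857379957
5.5 x -294.6971418139636 -281.4672363710645 y -48.58223371478096 -41.132766187856554
4.5 x -275.7632955523742 -269.6194209213938 y -69.18498737038794 -57.12285820781426
6445.5 x -88.55373815570424 92.4308727740821 y -127.83216255710792 134.31824725585145
125.5 x 131.45269761456527 185.79625767504402 y -39.24958160532156 135.11239863081462
73.0 x -100.35416292959046 -93.75880133861831 y -30.774799452601478 102.23927290864297
tape [193.67924528 245.63207547] [193.71361502 245.66197183]
timer diff 0.826109391124871
timer diff 1.5085085085085086
```

View pics/w19.png

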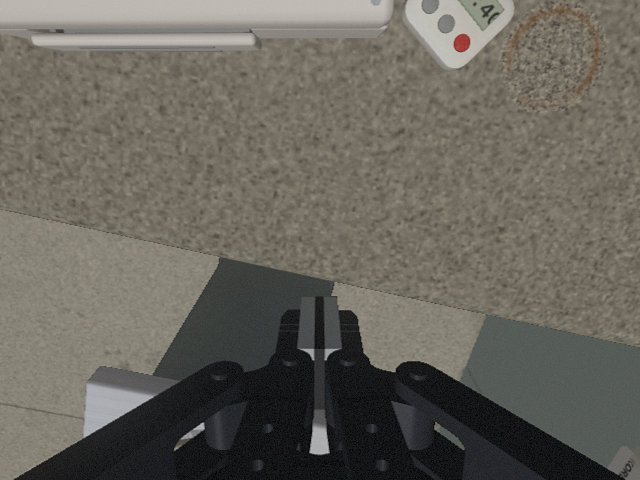

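View pics/s19.png

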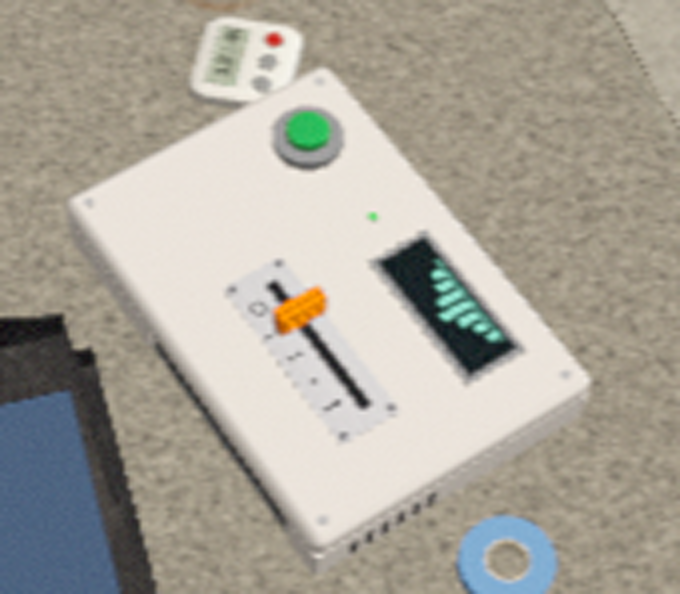

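View pics/t19.png

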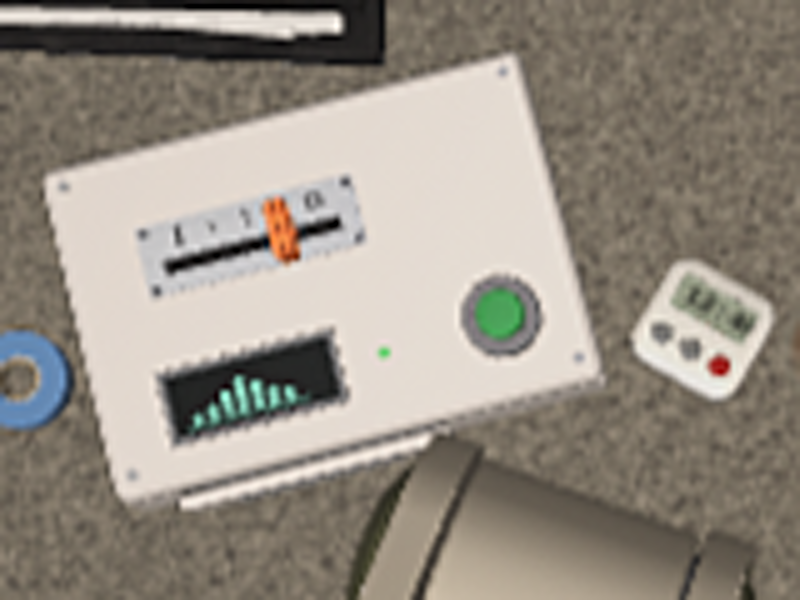

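```bash
python3 - <<'E'
from h import *
from rig import ctrl
c=wrist(ctrl,"w20");r=c["range_z"]
v,u=np.mgrid[0:480,0:640]
P=np.stack([(u-c["cx"])/c["fx"]*r,-(v-c["cy"])/c["fy"]*r,-r],-1)@c["cam_to_world"][:3,:3].T+c["cam_to_world"][:3,3]
for uu in (80,150,220):
  for vv in range(10,58,3): print(uu,vv,P[vv,uu,2].round(1),rf(P[vv,uu]).round(1),c["color"][vv,uu], "onz54",rf(onz(c,(uu,vv),54))[0].round(1),"onz37",rf(onz(c,(uu,vv),37))[0].round(1))
E
```

```text
t 20.13 world [392.4 -27.  172.2] reader [-212.7  -86.8] z 172.2 toolx in reader deg 90.01 zaxis [-0.  0. -1.] F reader [-0.  -0.   0.2] grip -0.003
80 10 82.8 [-83.3  50.2] [177 184 189] onz54 -78.3 onz37 -75.3
80 13 83.6 [-85.   50.1] [173 181 186] onz54 -80.0 onz37 -77.1
80 16 81.3 [-86.2  51.6] [175 182 186] onz54 -81.7 onz37 -79.0
80 19 81.9 [-87.9  51.5] [171 175 182] onz54 -83.5 onz37 -80.8
80 22 79.0 [-89.   53.3] [157 163 168] onz54 -85.2 onz37 -82.6
80 25 78.1 [-90.5  54.1] [137 144 148] onz54 -87.0 onz37 -84.5
80 28 64.9 [-90.2  61.3] [128 134 137] onz54 -88.7 onz37 -86.3
80 31 30.4 [-87.3  79.6] [123 123 123] onz54 -90.5 onz37 -88.2
80 34 53.0 [-92.1  68.2] [128 132 139] onz54 -92.2 onz37 -90.1
80 37 54.9 [-94.1  67.5] [166 172 178] onz54 -94.0 onz37 -91.9
80 40 55.1 [-95.9  67.7] [181 188 192] onz54 -95.8 onz37 -93.8
80 43 53.3 [-97.5  69. ] [171 177 183] onz54 -97.6 onz37 -95.7
80 46 48.8 [-98.9  71.7] [125 126 130] onz54 -99.4 onz37 -97.6
80 49 30.4 [-98.9  81.8] [128 133 136] onz54 -101.2 onz37 -99.5
80 52 1.0 [-98.1  97.7] [101 114 118] onz54 -103.0 onz37 -101.4
80 5
[... 1417 characters left out ...]
7.3 [-90.4 -29. ] [137 141 146] onz54 -87.0 onz37 -84.6
220 28 66.2 [-90.5 -26.4] [124 129 135] onz54 -88.8 onz37 -86.4
220 31 29.5 [-87.3 -18.4] [125 125 125] onz54 -90.6 onz37 -88.3
220 34 52.3 [-92.1 -23.2] [142 150 154] onz54 -92.3 onz37 -90.1
220 37 54.6 [-94.2 -23.5] [172 179 184] onz54 -94.1 onz37 -92.0
220 40 55.8 [-96.1 -23.7] [180 186 193] onz54 -95.9 onz37 -93.9
220 43 53.5 [-97.6 -23. ] [170 177 182] onz54 -97.7 onz37 -95.8
220 46 48.3 [-98.9 -21.7] [127 132 136] onz54 -99.5 onz37 -97.7
220 49 30.9 [-99.  -17.8] [126 131 135] onz54 -101.3 onz37 -99.6
220 52 0.4 [-98.2 -10.9] [112 122 128] onz54 -103.1 onz37 -101.5
220 55 1.0 [-100.4  -10.9] [112 125 131] onz54 -104.9 onz37 -103.5
```

The panel face reads -98.9 and the case front -90.4. That is the 8.5 mm standing gap for "home". Handing in.

```bash
python3 - <<'E'
from rig import ctrl
print(ctrl.finish_job())
E
```

```text
the job is handed in; nothing more can be done
None
```

I did the three steps in the order asked, with the fingers shut throughout, and handed the job in with the arm clear at about 20 s. The job gave no verdict back.

- **Carrier:** I pushed it to its firm stop, where the force rose to 19 N with no further motion. The last wrist view puts the panel face 8.5 mm in front of the case, which is the given figure for home. The coarser overhead view read 1–2 mm farther out, within its pixel size.
- **Lever:** I pushed it through three separate snaps, checking each by force and camera. It stands at the three dots. Two cameras give a travel of 53.8 mm against a nominal 54.
- **Button:** I pressed it until it bottomed. The force went from 3.7 to 22 N while the button moved less than 1 mm more. I then let it go. I judged that it came back up only by eye in the last pictures, not by measurement.
- **Loose things:** The tape roll and timer show no movement against the first pictures. I took no final measurement of the bottle, but the arm never went near it.

One thing disagreed with the description. The visible finger tips end about 37–41 mm behind the reported tool point, so my first carrier approach passed over the panel without touching anything. I worked from the measured tips after that. One move call was also refused for having 21 rows, and nothing moved.

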